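# Nip up the filler outlet's union nut

## Task

The outlet with the big hex nut on the confectionery bench is loose. Turn its nut clockwise (seen from above) with the gripper's fingers until the nut's nib points at the short pin on the collar below, then use the bigger open-ended spanner, the one that fits, to tighten it on until the nib comes round to the tall pin. Last, lay the spanner flat in the open drawer and let go; do not turn the other hex nut or shift anything else lying on the bench.

Things in the scene. Friction and masses are not known exactly. Their poses are not given: they have to be found in the camera images.
- union: Fixed steel bench outlet, the target. Origin on its vertical axis at bench level. Flange radius 42 mm, riser radius 17 mm, round collar radius 46 mm at z 42 to 50 mm. Its captive big brass hex nut: z 72 to 104 mm, 40 mm across flats, with a round skirt under it (radius 22 mm, from z 58 mm). A fixed dome, radius 14 mm, rises above the nut to z 127 mm.
- union_nut (a joint): Turn of the big nut in rad, growing clockwise seen from above. Nib along the union body's x axis at 0, at the short pin (hand-tight) at 1.5, at the tall pin (fully tight, hard stop) at 2.4. At value q the hex flats' normals lie at yaw -q + k*60 degrees in the union's frame, one directly above the nib. Stiff (0.35 N m), it stays where it is left.
- nut_nib (a point): Tip of the nib: a small brass tongue 8 mm wide that sticks out under the big nut to 36 mm from the axis, at z 64 mm; turns with the nut.
- short_pin (a point): Top of the short pin (8 mm thick, 10 mm tall, top z 60 mm) on the target outlet's collar, 41 mm from the axis, 1.5 rad clockwise of the union body's x axis: hand-tight mark.
- tall_pin (a point): Top of the tall pin (8 mm thick, 22 mm tall, top z 72 mm) on the same collar, 41 mm from the axis, 2.4 rad clockwise of the union body's x axis: fully tight mark.
- union_axis (a point): Point on the outlet's axis at the middle of the big hex nut's height (z 88 mm).
- spanner: The bigger flat dark steel open-ended spanner, loose, 0.3 kg, 16 mm thick, 200 mm long; fits the big nut. Origin under its bar handle, x along it towards the jaw, z up. Handle 20 mm wide, x -95 to +49 mm; head 68 mm wide (76 at the flared tips), x +41 to +112 mm. Jaw faces parallel, 44 mm apart, open to +x; the nut's axis sits at x +85 mm; back wall at x +57 mm.
- spanner_jaw (a point): Centre of the bigger spanner's jaw, at mid thickness (85 mm ahead of and 8 mm above the body's origin).
- drawer_mouth (a point): Point on the open drawer's inner floor, in its uncovered part. x axis into the cabinet, y across the drawer, z up. Inside: x -62 to +132 mm, y -144 to +144 mm; side walls 61 mm, front panel 71 mm above the floor; panel's outside at x -84 mm, its bar handle to x -120 mm. From the cabinet's face (x +43 to +78 mm) on it is covered.
- cabinet_face (a point): Top of the low white bench cabinet's front face, at mid width, z 105 mm; x axis points into the cabinet (330 mm wide, 240 mm deep).
- small_outlet: Fixed bench outlet like the target but with a small brass hex nut (28 mm across flats, z 72 to 96 mm) and a collar of radius 30 mm; flange radius 42 mm, top at z 117 mm. Origin on its axis at bench level.
- small_nut (a joint): Turn of the small outlet's nut in rad, 0 at the start; must be left alone.
- gauge_outlet: Fixed brass outlet with a round dial gauge of 64 mm diameter on top, tilted towards -x of the body; top at z 130 mm, flange radius 42 mm. Origin on its axis at bench level.
- small_spanner: The smaller open-ended spanner, loose, 12 mm thick, about 160 mm long, jaw 31 mm: too small for the big nut. Origin under its handle, x towards the jaw. Leave it lying.
- shaker: White sugar shaker, loose, radius 36 mm, 112 mm tall. Origin at the centre of its underside.
- jar: Amber glass jar, loose, radius 40 mm, 120 mm tall. Origin at the centre of its underside.
- tub: White round bowl, loose, rim radius 52 mm, 55 mm tall. Origin at the centre of its underside.
- wafer_box: Open cardboard box, loose, 120 x 90 x 50 mm. Origin at the centre of its underside.
- beaker: Steel beaker, loose, radius 36 mm, 100 mm tall. Origin at the centre of its underside.
- palette_knife: Palette knife lying flat, loose, 200 mm long along its x axis. Origin about the middle, on its underside.
Mind the look-alikes: they are no part of the job. What is shaped like the spanner but purple is not meant.

How it is judged:
By the outcome, as a careful person would: the job done as asked, in the order asked, and still so for the second after the job is handed in, with the robot touching nothing.
It also fails if it takes over 62 s, if anything falls off the work surface, if the arm or the gripper's body presses on something with over 40 N, if the wrist force passes 120 N, or if a joint passes its speed limit or range.

## Robot

A 6-joint arm with a two-finger parallel gripper is mounted at the origin on the work surface. World frame = base frame: x ahead of the robot, y to its left, z up, the work surface at z = 0. Lengths are in m, angles in rad, forces in N, time in s.
With the tool pointing down it reaches from about 0.3 to 0.85 m from the base axis. Payload 4.2 kg.
Tool frame: the origin (TCP) lies midway between the tips of the shut fingers; the grasp point (between the pads) lies bot.hold_point_z behind it (bot.hold_point_z is the distance from the TCP to the grasp point, in m); z points along the fingers, y is the line along which they close (so a half turn about z gives the same grasp; the last joint's range is limited). The gripper opens to 91 mm and grips with 3 to 60 N. Pads are 32 mm wide; open, the fingers measure 118 mm over their backs; the gripper's body (76 mm by 178 mm) begins 60 mm behind the grasp point.
Start: joints at [-1.306, 0.32, 1.565, -0, 1.257, -0.02], TCP at [0.162, -0.552, 0.179] pointing down, gripper open.
Joint ranges: [-3.11, 3.11], [-0.84, 2.01], [0.21, 2.61], [-1.34, 4.49], [0.05, 2.63], [-2.56, 2.56]. Speed limits (rad/s): [2.57, 2.57, 3.14, 3.14, 3.14, 3.14].

## Interface

Orientations are given as a unit quaternion [w, x, y, z].
In Python, from bench import status, eyes, order, bot gives the robot as it stands.
- The arm moves only by the tool carry_out, never from a script. Its argument "increments" is a list of rows, each a list of 7 numbers: the turn, a rotation vector about the tool's x, y, z in degrees, then the shift along the tool's x, y, z in mm, then the finger opening in mm, from 0 to 91.2. A call has 1 to 20 rows; each row is the pose to reach, as a shift and turn from the pose commanded when the call began, along the tool's axes at that moment; what a row does not reach only later rows make up. A row lasts 1/10 s, in which the tool goes at most 50 mm and 8.59 degrees, less where a joint would pass 70% of its speed; a pose out of reach is approached as far as the arm can. A call with a gripper value outside its range is refused whole. The fingers move at their own pace and stop on an object; the grip force is fixed at half the most. Time passes only in rows, so rows that repeat a pose let the fingers close. It gives the time, the measured TCP pose, the force, the opening and the grip force at its end, in the units of the state.
- status.get_obs(): the state, without advancing time (a new reading comes with each control period).
- eyes.camera(name): name is "scene" or "side" or "wrist"; returns a dict with "image" (480x640x3 uint8, red, green, blue), "camera_matrix" (3x3 intrinsics, pixels), "T" (4x4, takes a point from camera to world coordinates); the wrist camera has in their place "mount" (4x4, takes a point from camera to tool coordinates, whose origin is the TCP and whose axes are the flange's). Camera axes: x right, y down, z forward; pixel columns grow to the right and rows downward; lengths in m; the calibration is good to about 2 mm. A picture is of the moment at which its call begins: read the wrist's pose just before it. There is no depth.
- order.hand_in(): hands the job in; it is judged then, once.
The state is a dict: "t": time; "joint_positions": joint angles; "joint_velocities": joint speeds; "effort": joint torques, N m; "eef_pos": TCP position; "ee_rot": TCP orientation; "wrist_force": force on the tool from outside, world axes, zero at the start; "ft_torque": the same for the moment, N m; "opening": opening from 0.0 (shut) to 1.0 (fully open); "grip_force": force on a finger pad.
Only numpy, scipy, OpenCV 4.12 (cv2) and the standard library are available. Lean on these libraries where they do the work, as an engineer would, in place of code of your own. Each camera call takes 0.05 s, during which the arm holds its last target. There are 200 camera calls.

## Working session

There is one attempt and no reset: what is moved stays moved. The work goes in short steps, Python scripts to look and compute and a tool call to move; the robot and the scene stay as the last step left them, time stands still between calls to the robot, and variables do not carry over. Pictures are saved under pics/ and viewed, at most 10 in all, crops included, and the job is handed in when it is done.

Besides the shell and the picture viewer there is one more tool, called after "Call:" as a command line: name --pt "numbers of a row" for each row, then --argument value for the rest. carry_out: Moves the arm, as the interface text tells. Its arguments: {"type":"object","properties":{"increments":{"type":"array","items":{"type":"array","items":{"type":"number"}}}},"required":["increments"]}

```bash
mkdir -p pics; ls; python3 - <<'E'
from bench import status, eyes, order, bot
import cv2,numpy as np,json
print(bot.hold_point_z)
o=status.get_obs();print(o)
for n in ["scene","side","wrist"]:
    c=eyes.camera(n);cv2.imwrite(f"pics/{n}0.png",c["image"][:,:,::-1])
    print(n,c["camera_matrix"].tolist(),np.round(c.get("T",c.get("mount")),4).tolist())
E
```

```text
pics
0.0188
{'t': 0.0, 'joint_positions': array([-1.30601240e+00,  3.20270555e-01,  1.56564928e+00, -3.08712551e-06,
        1.25741390e+00, -2.00403145e-02]), 'joint_velocities': array([ 2.22115170e-03,  6.38392005e-04,  9.79544511e-05, -1.56310473e-03,
       -5.98350447e-04, -7.12198008e-04]), 'effort': array([-7.03172591e-04, -4.12462091e+01, -2.31973618e+01,  7.27009191e-02,
        4.58882831e-02, -1.43389316e-04]), 'eef_pos': array([ 0.16139898, -0.55129829,  0.17834415]), 'ee_rot': array([-8.63853637e-04,  9.89876078e-01,  1.41931645e-01, -1.07721212e-04]), 'wrist_force': array([-0.57284966, -0.2304005 ,  0.09205877]), 'ft_torque': array([-0.03830123,  0.02003053,  0.01163056]), 'grip_force': 0.0, 'opening': 1.0039110016635153}
scene [[580.6048491237312, 0.0, 320.8587267558035], [0.0, 580.6048491237312, 243.52823084943753], [0.0, 0.0, 1.0]] [[-0.2503, 0.7232, -0.6437, 1.497], [0.9681, 0.1964, -0.1558, 0.2126], [0.0138, -0.6622, -0.7492, 1.2008], [0.0, 0.0, 0.0, 1.0]]
side [[497.8342521064605, 0.0, 315.32754017858036], [0.0, 497.8342521064605, 230.78371857039127], [0.0, 0.0, 1.0]] [[-0.815, -0.4484, 0.3671, 0.0275], [-0.5794, 0.6236, -0.5248, 0.7568], [0.0064, -0.6404, -0.768, 1.1899], [0.0, 0.0, 0.0, 1.0]]
wrist [[357.98059899599957, 0.0, 318.61312314497997], [0.0, 357.98059899599957, 237.65543386881026], [0.0, 0.0, 1.0]] [[0.0008, -0.9624, -0.2716, 0.0764], [1.0, 0.0009, -0.0004, -0.0005], [0.0006, -0.2716, 0.9624, -0.2052], [0.0, 0.0, 0.0, 1.0]]
```

View pics/scene0.png

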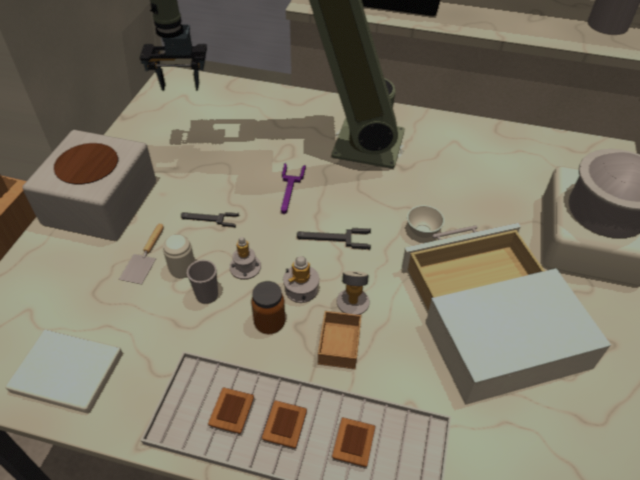

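View pics/side0.png

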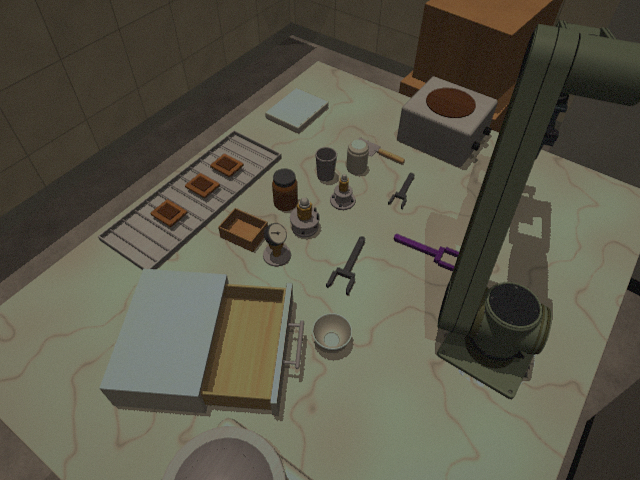

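The scene view shows the target outlet at (301,275), the big spanner from (297,236) to (370,238) with its jaw to the right, the drawer at (475,265) and the small outlet at (243,255). In the side view the target is at (305,215), the spanner jaw at (343,280) and the drawer at (250,350).

```bash
cat > h.py <<'E'
from bench import status, eyes, order, bot
import cv2,numpy as np
from scipy.spatial.transform import Rotation as R
def tool():
    o=status.get_obs(); T=np.eye(4); q=o["ee_rot"]; T[:3,:3]=R.from_quat([q[1],q[2],q[3],q[0]]).as_matrix(); T[:3,3]=o["eef_pos"]; return T
def cam(n):
    Tt=tool(); c=eyes.camera(n)
    T=c["T"] if "T" in c else Tt@c["mount"]
    return c["image"],c["camera_matrix"],np.array(T)
def ray(K,T,u,v,z):
    d=T[:3,:3]@np.linalg.inv(K)@[u,v,1]; return T[:3,3]+d*(z-T[2,3])/d[2]
def proj(K,T,p):
    q=K@(T[:3,:3].T@(np.array(p)-T[:3,3])); return q[:2]/q[2]
def crop(im,name,u,v,w,h,s):
    u=int(max(0,u-w//2));v=int(max(0,v-h//2)); cv2.imwrite(name,cv2.resize(im[v:v+h,u:u+w,::-1],None,fx=s,fy=s,interpolation=cv2.INTER_CUBIC)); print(name,"origin",u,v,"scale",s)
def rel(p,Rm):  # world target -> rotvec deg, shift mm in current tool frame
    T=tool(); print("shift",np.round(T[:3,:3].T@(np.array(p)-T[:3,3])*1000,1),"rot",np.round(np.degrees(R.from_matrix(T[:3,:3].T@Rm).as_rotvec()),1))
def down(yaw): # tool z down, tool x at world yaw
    c,s=np.cos(yaw),np.sin(yaw); return np.array([[c,s,0],[s,-c,0],[0,0,-1.]])
E
python3 - <<'E'
from h import *
im,K,T=cam("scene"); im2,K2,T2=cam("side")
f=lambda *a:np.round(ray(*a),3)
print("dome",f(K,T,301,259,.127),f(K2,T2,304,200,.127))
print("flange",f(K,T,301,284,.045),f(K2,T2,306,223,.045))
print("small",f(K,T,242,239,.117),f(K2,T2,344,177,.117))
print("spanner tail/tips",f(K,T,297,236,.01),f(K,T,370,230,.01),f(K,T,370,246,.01),f(K2,T2,361,238,.01),f(K2,T2,330,288,.01),f(K2,T2,351,291,.01))
print("bowl",f(K,T,425,218,.05),f(K2,T2,332,330,.05))
print("gauge",f(K,T,353,301,0),f(K2,T2,277,255,0)); print("jar",f(K,T,268,288,.12),"box",f(K,T,340,340,.03))
print("drawer panel top corners",f(K,T,404,250,.08),f(K,T,517,231,.08),f(K2,T2,292,286,.08),f(K2,T2,277,405,.08))
print("cab top front corners",f(K,T,428,305,.105),f(K,T,562,275,.105),f(K2,T2,226,276,.105),f(K2,T2,200,402,.105))
T0=tool();print(T0[:3,0],T0[:3,1])
crop(im,"pics/s1.png",330,270,160,120,5)
E
```

```text
dome [ 0.635 -0.044  0.127] [ 0.631 -0.046  0.127]
flange [ 0.648 -0.042  0.045] [ 0.615 -0.034  0.045]
small [ 0.603 -0.207  0.117] [ 0.594 -0.204  0.117]
spanner tail/tips [ 0.464 -0.106  0.01 ] [0.389 0.085 0.01 ] [0.447 0.097 0.01 ] [ 0.462 -0.107  0.01 ] [0.436 0.097 0.01 ] [0.383 0.071 0.01 ]
bowl [0.342 0.227 0.05 ] [0.346 0.222 0.05 ]
gauge [0.633 0.091 0.   ] [0.635 0.087 0.   ]
jar [ 0.734 -0.096  0.12 ] box [0.772 0.088 0.03 ]
drawer panel top corners [0.5  0.19 0.08] [0.355 0.469 0.08 ] [0.498 0.19  0.08 ] [0.333 0.464 0.08 ]
cab top front corners [0.674 0.271 0.105] [0.501 0.574 0.105] [0.647 0.279 0.105] [0.468 0.564 0.105]
[9.5971861e-01 2.8096297e-01 9.4690666e-06] [ 2.80962887e-01 -9.59718302e-01 -7.98261133e-04]
pics/s1.png origin 250 210 scale 5
```

View pics/s1.png

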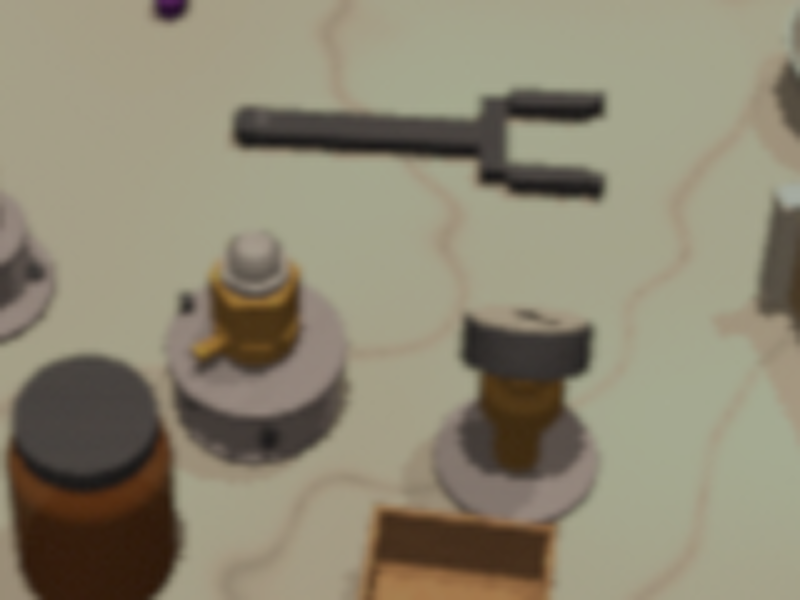

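The crop shows the nib pointing left and down at (195,352). There is a dark pin on the collar's left edge at (188,303) and another dark mark on the near side at (268,437). I'll move the wrist camera over it.

Call:
carry_out --pt "0 0 16 577 -404 -120 91" --pt "0 0 16 577 -404 -120 91" --pt "0 0 16 577 -404 -120 91" --pt "0 0 16 577 -404 -120 91" --pt "0 0 16 577 -404 -120 91" --pt "0 0 16 577 -404 -120 91" --pt "0 0 16 577 -404 -120 91" --pt "0 0 16 577 -404 -120 91" --pt "0 0 16 577 -404 -120 91" --pt "0 0 16 577 -404 -120 91" --pt "0 0 16 577 -404 -120 91" --pt "0 0 16 577 -404 -120 91" --pt "0 0 16 577 -404 -120 91" --pt "0 0 16 577 -404 -120 91" --pt "0 0 16 577 -404 -120 91" --pt "0 0 16 577 -404 -120 91" --pt "0 0 16 577 -404 -120 91" --pt "0 0 16 577 -404 -120 91"

```text
t: 2.05
eef_pos: [0.6008, -0.0034, 0.2991]
ee_rot: [0.0, 1.0, 0.002, -0.0]
wrist_force: [-0.4, -0.9, 0.7]
opening: 0.999
grip_force: 0.0
```

```bash
python3 - <<'E'
from h import *
im,K,T=cam("wrist"); print(T.round(3),status.get_obs()["t"],status.get_obs()["joint_positions"].round(2)); np.savez("w1.npz",im=im,K=K,T=T)
u,v=proj(K,T,[.634,-.044,.06]);print(u,v)
crop(im,"pics/w1.png",320,240,640,480,1)
crop(im,"pics/w1c.png",u,v,160,120,5)
E
```

```text
[[ 0.005 -0.962 -0.273  0.677]
 [-1.    -0.004 -0.001 -0.003]
 [-0.     0.273 -0.962  0.504]
 [ 0.     0.     0.     1.   ]] 2.1 [-0.02  0.32  1.27 -0.    1.55  1.54]
352.16365805016073 173.0022048501631
pics/w1.png origin 0 0 scale 1
pics/w1c.png origin 272 113 scale 5
```

View pics/w1c.png

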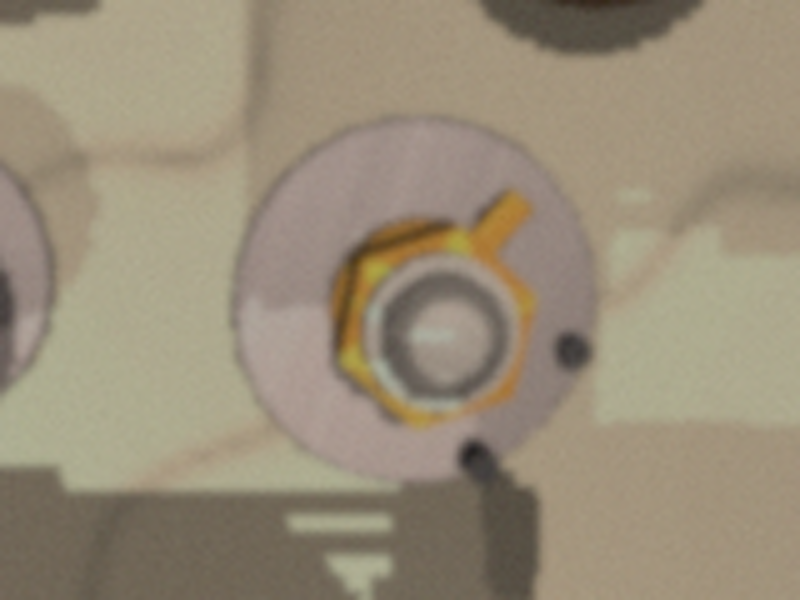

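View pics/w1.png

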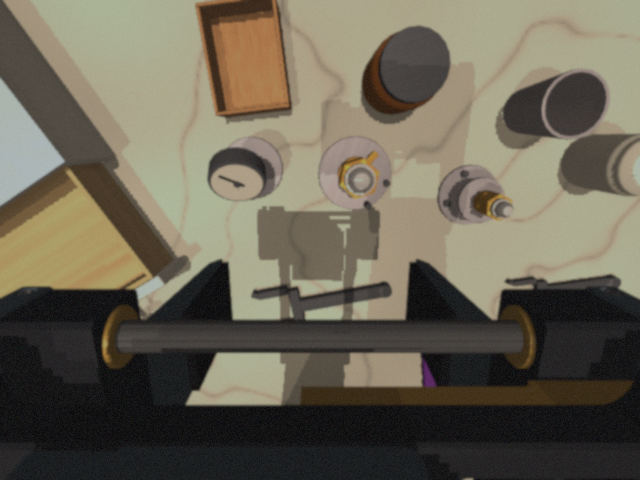

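The crop shows the collar as a circle centred near (415,300). The nib tip is at (522,200), the short pin top at (572,350) and the tall pin top at (472,455), in clockwise order as expected. The full view puts the spanner across (255–390,290).

```bash
python3 - <<'E'
from h import *
d=np.load("w1.npz");im,K,T=d["im"],d["K"],d["T"]
P=lambda u,v,z:ray(K,T,272+u/5,113+v/5,z)
dome=P(440,333,.125)
# collar edge: sampled points fit
E=np.array([P(*p,.05)[:2] for p in [(233,310),(596,300),(415,117),(410,483),(290,165),(548,175),(285,430)]])
A=np.c_[2*E,np.ones(len(E))];s=np.linalg.lstsq(A,(E**2).sum(1),rcond=None)[0];c=s[:2];print("collar",c,"r",np.sqrt(s[2]+c@c),"dome",dome)
for n,u,v,z in [("nib",520,202,.066),("short",573,352,.06),("tall",472,453,.072),("nibroot",478,250,.066)]:
    p=P(u,v,z)[:2]-c; print(n,np.degrees(np.arctan2(p[1],p[0])).round(1),np.hypot(*p).round(4))
# hex: corners in crop at z .104
for u,v in [(347,355),(422,425),(510,392),(530,300),(458,232),(375,268)]:
    p=P(u,v,.104)[:2]-c; print("hex",np.degrees(np.arctan2(p[1],p[0])).round(1),np.hypot(*p).round(4))
E
```

```text
collar [ 0.63201108 -0.04812685] r 0.04548011550631361 dome [ 0.63349955 -0.0464051   0.125     ]
nib -41.8 0.0346
short -105.2 0.0402
tall -158.5 0.0362
nibroot -42.9 0.0198
hex 106.6 0.0207
hex 173.1 0.0217
hex -129.7 0.0219
hex -72.5 0.0213
hex -10.4 0.0214
hex 46.9 0.0193
```

Call:
carry_out --pt "0 0 -48 32 44 60 91" --pt "0 0 -48 32 44 80 91" --pt "0 0 -48 32 44 100 91" --pt "0 0 -48 32 44 120 91" --pt "0 0 -48 32 44 140 91" --pt "0 0 -48 32 44 150 91" --pt "0 0 -48 32 44 150 91" --pt "0 0 -48 32 44 180 91" --pt "0 0 -48 32 44 205 91" --pt "0 0 -48 32 44 220 91" --pt "0 0 -48 32 44 220 91" --pt "0 0 -48 32 44 220 30" --pt "0 0 -48 32 44 220 30" --pt "0 0 -48 32 44 220 30" --pt "0 0 -48 32 44 220 30" --pt "0 0 -48 32 44 220 30" --pt "0 0 -48 32 44 220 30"

```text
t: 3.8
eef_pos: [0.6341, -0.0458, 0.0794]
ee_rot: [0.0, 0.912, 0.409, 0.0]
wrist_force: [0.1, -0.1, -0.3]
opening: 0.503
grip_force: 0.0
```

Call:
carry_out --pt "0 0 0 0 0 0 30" --pt "0 0 0 0 0 0 30" --pt "0 0 0 0 0 0 30" --pt "0 0 0 0 0 0 30"

```text
t: 4.2
eef_pos: [0.634, -0.0458, 0.0791]
ee_rot: [0.0, 0.912, 0.409, -0.0]
wrist_force: [-0.0, 0.3, -0.5]
opening: 0.328
grip_force: 0.0
```

The fingers closed to 30 mm without gripping anything, so I'll look.

```bash
python3 - <<'E'
from h import *
im,K,T=cam("wrist"); a,K1,T1=cam("scene"); b,K2,T2=cam("side")
print(status.get_obs()["opening"],status.get_obs()["joint_positions"].round(2))
def c(im,K,T,w,h,s,p=[.633,-.047,.09]):
    u,v=proj(K,T,p).astype(int);print(u,v); return cv2.resize(im[max(0,v-h//2):v+h//2,max(0,u-w//2):u+w//2],(400,300),interpolation=cv2.INTER_CUBIC)
w=cv2.resize(im,(400,300))
m=np.vstack([np.hstack([w,c(im,K,T,200,150,2)]),np.hstack([c(a,K1,T1,100,76,4),c(b,K2,T2,100,76,4)])])
cv2.imwrite("pics/m1.png",m[:,:,::-1])
E
```

```text
0.32997247766760035 [-0.09  0.49  1.56 -0.    1.09  0.64]
319 276
300 267
303 207
```

View pics/m1.png

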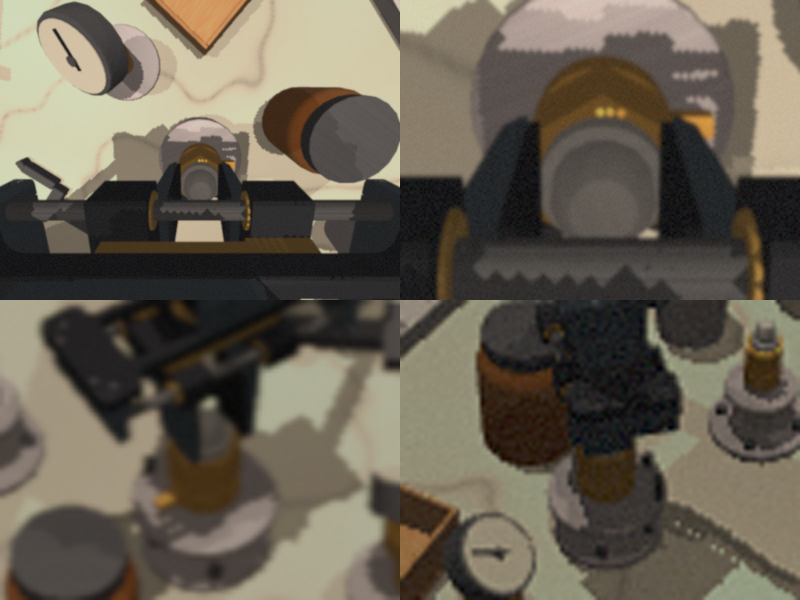

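```bash
python3 - <<'E'
from h import *
a,K1,T1=cam("scene")
for z in (.07,.08,.09,.10,.11,.12): print(z,proj(K1,T1,[.633+.017,-.047-.015,z]).round(1), proj(K1,T1,[.633,-.047,z]).round(1))
E
```

```text
0.07 [292.8 276.8] [300.5 272.9]
0.08 [292.7 274.3] [300.4 270.3]
0.09 [292.6 271.7] [300.4 267.8]
0.1 [292.5 269.2] [300.3 265.2]
0.11 [292.4 266.6] [300.3 262.6]
0.12 [292.3 264. ] [300.2 260. ]
```

The scene camera puts the fingertips at about z 0.103, just above the nut, because the tips sit higher than the TCP when the fingers are apart. I'll open, go 20 mm lower and close again.

Call:
carry_out --pt "0 0 0 0 0 0 75" --pt "0 0 0 0 0 0 75" --pt "0 0 0 0 0 0 75" --pt "0 0 0 0 0 0 75" --pt "0 0 0 0 0 0 75" --pt "0 0 0 0 0 0 75" --pt "0 0 0 0 0 10 75" --pt "0 0 0 0 0 20 75" --pt "0 0 0 0 0 20 30" --pt "0 0 0 0 0 20 30" --pt "0 0 0 0 0 20 30" --pt "0 0 0 0 0 20 30" --pt "0 0 0 0 0 20 30" --pt "0 0 0 0 0 20 30"

```text
t: 5.8
eef_pos: [0.6348, -0.0463, 0.0595]
ee_rot: [0.001, 0.912, 0.41, 0.001]
wrist_force: [1.7, -1.8, -1.2]
opening: 0.433
grip_force: 30.0
```

Call:
carry_out --pt "0 0 8 0 0 0 30" --pt "0 0 16 0 0 0 30" --pt "0 0 24 0 0 0 30" --pt "0 0 32 0 0 0 30" --pt "0 0 40 0 0 0 30" --pt "0 0 48 0 0 0 30" --pt "0 0 56 0 0 0 30" --pt "0 0 62 0 0 0 30" --pt "0 0 64 0 0 0 30" --pt "0 0 64 0 0 0 30" --pt "0 0 64 0 0 0 30"

```text
t: 6.9
eef_pos: [0.6357, -0.0494, 0.0595]
ee_rot: [0.003, 0.991, -0.136, 0.002]
wrist_force: [2.3, -10.0, -2.3]
opening: 0.435
grip_force: 30.0
```

Call:
carry_out --pt "0 0 0 0 0 0 75" --pt "0 0 0 0 0 0 75" --pt "0 0 0 0 0 0 75" --pt "0 0 0 0 0 0 75" --pt "0 0 0 0 0 0 75" --pt "0 0 0 -10 -10 -40 91" --pt "0 0 -16 -40 -30 -90 91" --pt "0 0 -16 -40 -30 -140 91" --pt "0 0 -16 -40 -30 -180 91" --pt "0 0 -16 -40 -30 -180 91" --pt "0 0 -16 -40 -30 -180 91"

```text
t: 8.0
eef_pos: [0.6041, -0.0059, 0.2407]
ee_rot: [0.0, 1.0, 0.003, 0.002]
wrist_force: [0.3, 0.6, -0.5]
opening: 0.996
grip_force: 0.0
```

```bash
python3 - <<'E'
from h import *
im,K,T=cam("wrist"); print(tool().round(3),status.get_obs()["t"]); np.savez("w2.npz",im=im,K=K,T=T)
u,v=proj(K,T,[.633,-.047,.06]);print(u,v)
u0,v0=int(u-50),int(v-38);print(u0,v0)
a=cv2.resize(im[v0:v0+75,u0:u0+100],(800,600),interpolation=cv2.INTER_CUBIC)
cv2.imwrite("pics/w2c.png",a[:,:,::-1]); cv2.imwrite("pics/w2.png",im[:,:,::-1])
E
```

```text
[[ 1.     0.006 -0.001  0.603]
 [ 0.006 -1.    -0.    -0.006]
 [-0.001  0.    -1.     0.239]
 [ 0.     0.     0.     1.   ]] 8.05
357.5680138809866 183.243295118424
307 145
```

View pics/w2c.png

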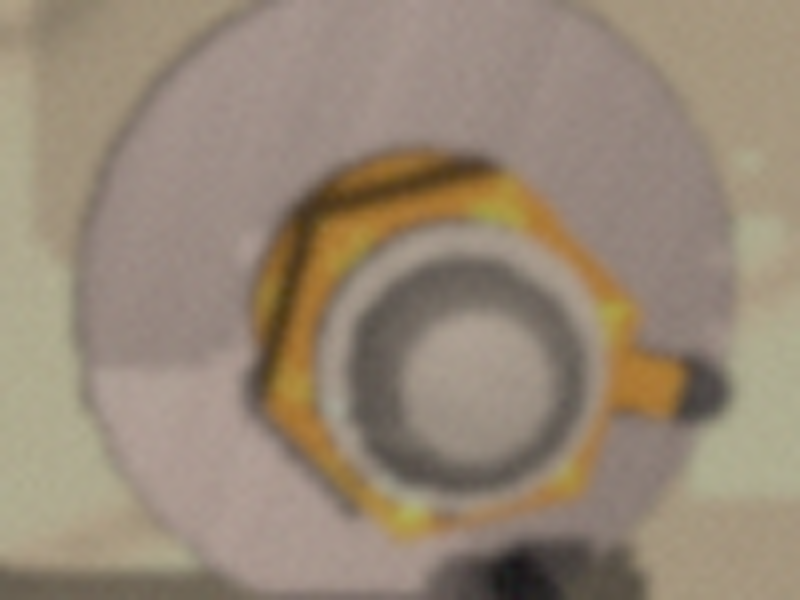

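The nib (its end at (685,387)) points straight at the short pin (703,387), so the hand-tight step is done. Next I'll refine the outlet's geometry and measure the spanner and drawer from the stored pictures.

```bash
python3 - <<'E'
from h import *
d=np.load("w2.npz");K,T=d["K"],d["T"]
P=lambda u,v,z:ray(K,T,307+u/8,145+v/8,z)
E=np.array([P(*p,.05)[:2] for p in [(77,310),(734,270),(90,200),(170,70),(600,25),(715,180),(215,570)]])
A=np.c_[2*E,np.ones(len(E))];s=np.linalg.lstsq(A,(E**2).sum(1),rcond=None)[0];c=s[:2];print("collar",c,"r",np.sqrt(s[2]+c@c),"dome",P(478,380,.127))
for n,u,v,z in [("nib",685,387,.066),("short",706,387,.06)]:
    p=P(u,v,z)[:2]-c; print(n,np.degrees(np.arctan2(*p[::-1])).round(1),np.hypot(*p).round(4))
for n in ("scene","side"):
    im=cv2.imread(f"pics/{n}0.png"); _,K,T=cam(n); 
    m=((im.max(2)<90)&(im.max(2).astype(int)-im.min(2)<25)).astype(np.uint8)
    k,l,st,ce=cv2.connectedComponentsWithStats(m)
    c0=proj(K,T,[.44,-.014,.012]).astype(int); lab=l[c0[1]-6:c0[1]+7,c0[0]-6:c0[0]+7]; i=np.bincount(lab[lab>0]).argmax()
    v,u=np.nonzero(l==i); W=np.array([ray(K,T,a,b,.010)[:2] for a,b in zip(u,v)])
    ax=np.linalg.svd(W-W.mean(0),full_matrices=False)[2][0]; ax*=np.sign(ax[1]); t=W@ax; nrm=np.array([-ax[1],ax[0]])
    h=(t>t.min()+.01)&(t<t.min()+.12); ax=np.linalg.svd(W[h]-W[h].mean(0),full_matrices=False)[2][0]; ax*=np.sign(ax[1])
    nrm=np.array([-ax[1],ax[0]]); t=W@ax;s=W@nrm;h=(t>t.min()+.01)&(t<t.min()+.12)
    o=ax*(t.min()+.095)+nrm*(s[h].min()+s[h].max())/2
    print(n,st[i],"yaw",np.degrees(np.arctan2(ax[1],ax[0])),"len",np.ptp(t),"w handle",np.ptp(s[h]),"w head",np.ptp(s),"headmid off",(s.min()+s.max())/2-o@nrm,"origin",o)
E
```

```text
collar [ 0.63192505 -0.04799173] r 0.04525153770019698 dome [ 0.63292177 -0.04822899  0.127     ]
nib -103.6 0.0371
short -103.4 0.0413
scene [297 229  74  21 608] yaw 102.08895780579053 len 0.20288067609043112 w handle 0.025962074058776208 w head 0.0745176298075067 headmid off -0.0020281522616844017 origin [ 0.44239374 -0.01369867]
side [326 236  39  60 595] yaw 101.57600583730262 len 0.21651417037101814 w handle 0.022786799218029452 w head 0.07423394092324187 headmid off -0.00030994103304449183 origin [ 0.44012607 -0.02374447]
```

Call:
carry_out --pt "0 0 -8 -40 5 0 60" --pt "0 0 -16 -80 10 0 60" --pt "0 0 -24 -120 15 0 60" --pt "0 0 -32 -160 22 0 60" --pt "0 0 -40 -160 22 20 60" --pt "0 0 -48 -160 22 40 60" --pt "0 0 -56 -160 22 60 60" --pt "0 0 -64 -160 22 80 60" --pt "0 0 -72 -160 22 90 60" --pt "0 0 -80 -160 22 100 60" --pt "0 0 -88 -160 22 110 60" --pt "0 0 -96 -160 22 120 60" --pt "0 0 -102 -160 22 130 60" --pt "0 0 -102 -160 22 130 60" --pt "0 0 -102 -160 22 130 60"

```text
t: 9.65
eef_pos: [0.4431, -0.029, 0.1083]
ee_rot: [-0.001, 0.628, 0.778, -0.001]
wrist_force: [-0.0, 0.8, -0.1]
opening: 0.656
grip_force: 0.0
```

```bash
python3 - <<'E'
from h import *
im,K,T=cam("wrist"); print(tool().round(3),status.get_obs()["t"]); np.savez("w3.npz",im=im,K=K,T=T)
for x in (-10,0,49,57,85,112): print(x,proj(K,T,[.4415+x/1e3*np.cos(np.radians(102)),-.018+x/1e3*np.sin(np.radians(102)),.016]).round())
cv2.imwrite("pics/w3.png",im[:,:,::-1])
E
```

```text
[[-0.211  0.977 -0.001  0.444]
 [ 0.977  0.211  0.    -0.029]
 [ 0.    -0.001 -1.     0.109]
 [ 0.     0.     0.     1.   ]] 9.7
-10 [320. 229.]
0 [320. 218.]
49 [320. 159.]
57 [320. 149.]
85 [321. 112.]
112 [321.  75.]
```

View pics/w3.png

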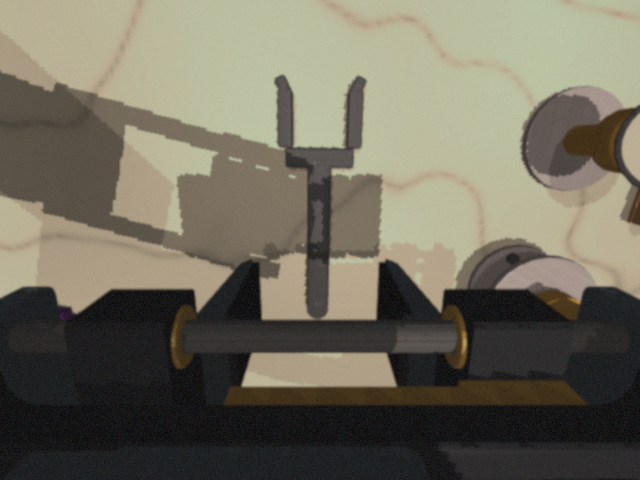

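The spanner is centred under the gripper: tail (317,312), back wall (320,149), jaw tips (280,78) and (361,78). It matches the measurement to within about 1° of yaw. I'll go down gently.

Call:
carry_out --pt "0 0 1 0 0 30 38" --pt "0 0 1 0 0 60 38" --pt "0 0 1 0 0 85 38" --pt "0 0 1 0 0 95 38" --pt "0 0 1 0 0 100 38" --pt "0 0 1 0 0 103 38" --pt "0 0 1 0 0 103 38"

```text
t: 10.4
eef_pos: [0.4445, -0.0291, 0.0068]
ee_rot: [0.001, 0.634, 0.773, 0.0]
wrist_force: [-0.6, -0.2, -0.1]
opening: 0.415
grip_force: 0.0
```

Call:
carry_out --pt "0 0 0 0 0 3 38" --pt "0 0 0 0 0 6 38" --pt "0 0 0 0 0 6 38"

```text
t: 10.7
eef_pos: [0.4437, -0.029, 0.0001]
ee_rot: [0.0, 0.634, 0.773, -0.0]
wrist_force: [0.2, -0.9, 0.0]
opening: 0.418
grip_force: 0.0
```

```bash
python3 - <<'E'
from h import *
o=status.get_obs();print(o["wrist_force"],o["eef_pos"],o["opening"])
a,K1,T1=cam("scene"); b,K2,T2=cam("side")
def c(im,K,T,w,h,p=[.443,-.028,.02]):
    u,v=proj(K,T,p).astype(int);print(u-w//2,v-h//2); return cv2.resize(im[v-h//2:v+h//2,u-w//2:u+w//2],(400,400),interpolation=cv2.INTER_CUBIC)
cv2.imwrite("pics/m2.png",np.hstack([c(a,K1,T1,80,80),c(b,K2,T2,80,80)])[:,:,::-1])
E
```

```text
[ 0.15705681 -0.86532395  0.0202854 ] [ 4.43699854e-01 -2.90396106e-02  1.10722330e-04] 0.41809279189552306
286 193
312 215
```

View pics/m2.png

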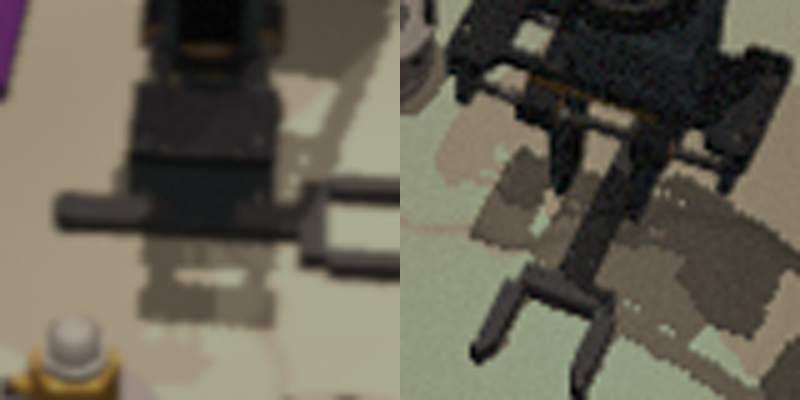

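```bash
python3 - <<'E'
from h import *
_,K1,T1=cam("scene"); _,K2,T2=cam("side")
for z in (0,.01,.02,.03,.04): print(z,"scene near",proj(K1,T1,[.465,-.024,z]).round(1),"side L",proj(K2,T2,[.467,-.024,z]).round(1),"side R",proj(K2,T2,[.421,-.034,z]).round(1))
E
```

```text
0 scene near [325.5 244.4] side L [344.3 257. ] side R [359.2 262. ]
0.01 scene near [325.5 242. ] side L [344.5 254.9] side R [359.5 260. ]
0.02 scene near [325.6 239.5] side L [344.7 252.9] side R [359.7 258. ]
0.03 scene near [325.7 237.1] side L [344.9 250.8] side R [360.  255.9]
0.04 scene near [325.8 234.6] side L [345.1 248.7] side R [360.2 253.9]
```

The fingertips are about 20 mm above the TCP at this opening. I'll go 10 mm lower and close.

Call:
carry_out --pt "0 0 0 0 0 5 34" --pt "0 0 0 0 0 10 30" --pt "0 0 0 0 0 10 26" --pt "0 0 0 0 0 10 26" --pt "0 0 0 0 0 10 26"

```text
t: 11.4
eef_pos: [0.4438, -0.029, -0.0099]
ee_rot: [0.0, 0.634, 0.773, -0.0]
wrist_force: [-0.2, -1.2, -0.8]
opening: 0.288
grip_force: 0.0
```

Call:
carry_out --pt "0 0 0 0 0 2 26" --pt "0 0 0 0 0 4 26" --pt "0 0 0 0 0 5 26" --pt "0 0 0 0 0 5 26"

```text
t: 11.8
eef_pos: [0.4436, -0.029, -0.0151]
ee_rot: [-0.0, 0.634, 0.773, -0.0]
wrist_force: [-0.7, 0.1, 0.6]
opening: 0.285
grip_force: 0.0
```

Call:
carry_out --pt "0 0 0 0 0 0 10" --pt "0 0 0 0 0 0 10" --pt "0 0 0 0 0 0 10" --pt "0 0 0 0 0 0 10"

```text
t: 12.2
eef_pos: [0.4438, -0.029, -0.0148]
ee_rot: [0.0, 0.634, 0.773, 0.0]
wrist_force: [-0.0, 0.2, 0.6]
opening: 0.109
grip_force: 0.0
```

The fingers closed above the handle without touching it. I'll reopen and descend in small steps, watching the force.

Call:
carry_out --pt "0 0 0 0 0 0 34" --pt "0 0 0 0 0 0 34" --pt "0 0 0 0 0 0 34" --pt "0 0 0 0 0 3 34" --pt "0 0 0 0 0 6 34" --pt "0 0 0 0 0 9 34" --pt "0 0 0 0 0 9 34"

```text
t: 12.9
eef_pos: [0.4433, -0.029, -0.0244]
ee_rot: [-0.0, 0.634, 0.773, -0.0]
wrist_force: [-0.1, 0.7, 0.1]
opening: 0.373
grip_force: 0.0
```

Call:
carry_out --pt "0 0 0 0 0 0 14" --pt "0 0 0 0 0 0 14" --pt "0 0 0 0 0 0 14" --pt "0 0 0 0 0 0 14"

```text
t: 13.3
eef_pos: [0.4434, -0.0291, -0.0239]
ee_rot: [-0.0, 0.634, 0.773, -0.0]
wrist_force: [-1.5, -1.4, -0.6]
opening: 0.214
grip_force: 30.0
```

It grips. I'll regrip 5 mm deeper so the hold is firmer.

Call:
carry_out --pt "0 0 0 0 0 0 30" --pt "0 0 0 0 0 0 30" --pt "0 0 0 0 0 2.5 30" --pt "0 0 0 0 0 5 30" --pt "0 0 0 0 0 5 14" --pt "0 0 0 0 0 5 14" --pt "0 0 0 0 0 5 14" --pt "0 0 0 0 0 5 14"

```text
t: 14.1
eef_pos: [0.4436, -0.029, -0.0291]
ee_rot: [-0.0, 0.634, 0.773, -0.0]
wrist_force: [0.8, 0.3, -2.5]
opening: 0.218
grip_force: 30.0
```

Call:
carry_out --pt "0 0 0 0 0 -10 14" --pt "0 0 0 0 0 -30 14" --pt "0 0 0 0 0 -60 14" --pt "0 0 0 0 0 -95 14" --pt "0 0 0 0 0 -130 14" --pt "0 0 0 0 0 -160 14" --pt "0 0 0 0 0 -170 14" --pt "0 0 0 0 0 -170 14" --pt "0 0 0 0 0 -170 14"

```text
t: 15.0
eef_pos: [0.4425, -0.0289, 0.1399]
ee_rot: [-0.001, 0.634, 0.773, -0.001]
wrist_force: [-1.3, -0.0, -4.2]
opening: 0.214
grip_force: 30.0
```

```bash
python3 - <<'E'
from h import *
im,K,T=cam("wrist"); Tt=tool(); M=np.linalg.inv(Tt)@T; print(status.get_obs()["opening"],Tt[:3,3])
np.savez("w4.npz",im=im,K=K,T=T); cv2.imwrite("pics/w4.png",im[:,:,::-1])
p0=[K@(M[:3,:3].T@(np.array([x,0,-.045])-M[:3,3])) for x in (.04,.067,.095,.122)]; print([ (p[:2]/p[2]).round() for p in p0])
m=((im.max(2)<85)&(im.max(2).astype(int)-im.min(2)<25)).astype(np.uint8)[:300]
for v in range(10,260,12):
    r=np.flatnonzero(np.diff(np.r_[0,m[v,150:490],0].astype(int)))+150; r=r.reshape(-1,2); print(v,[tuple(x) for x in r if x[1]-x[0]>4])
E
```

```text
0.2173110872866851 [ 0.44226229 -0.02893046  0.13943711]
[array([319., 221.]), array([319., 161.]), array([319.,  93.]), array([319.,  20.])]
10 []
22 [(np.int64(387), np.int64(392))]
34 []
46 [(np.int64(258), np.int64(263)), (np.int64(393), np.int64(398))]
58 [(np.int64(262), np.int64(268)), (np.int64(369), np.int64(375))]
70 [(np.int64(263), np.int64(269)), (np.int64(369), np.int64(375))]
82 [(np.int64(263), np.int64(269)), (np.int64(369), np.int64(375))]
94 [(np.int64(263), np.int64(270)), (np.int64(368), np.int64(374))]
106 [(np.int64(264), np.int64(270)), (np.int64(368), np.int64(374))]
118 [(np.int64(265), np.int64(270)), (np.int64(367), np.int64(373))]
130 [(np.int64(265), np.int64(271)), (np.int64(367), np.int64(373))]
142 [(np.int64(266), np.int64(272)), (np.int64(367), np.int64(373))]
154 [(np.int64(244), np.int64(263)), (np.int64(264), np.int64(271)), (np.int64(368), np.int64(388))]
166 [(np.int64(257), np.int64(269))]
178 [(np.int64(257), np.int64(312))]
190 [(np.int64(259), np.int64(377))]
202 [(np.int64(298), np.int64(341))]
214 [(np.int64(298), np.int64(341))]
226 [(np.int64(298), np.int64(341))]
238 [(np.int64(298), np.int64(340)), (np.int64(483), np.int64(488))]
250 [(np.int64(298), np.int64(339)), (np.int64(481), np.int64(490))]
```

Call:
carry_out --pt "0 0 8 -16 15 0 14" --pt "0 0 16 -32 30 0 14" --pt "0 0 24 -48 45 0 14" --pt "0 0 32 -64 60 0 14" --pt "0 0 40 -80 75 0 14" --pt "0 0 48 -95 90 0 14" --pt "0 0 54 -105 100 0 14" --pt "0 0 56 -109 103 0 14" --pt "0 0 56 -109 103 0 14" --pt "0 0 56 -109 103 0 14" --pt "0 0 56 -109 103 0 14"

```text
t: 16.15
eef_pos: [0.5652, -0.1153, 0.1402]
ee_rot: [-0.001, 0.923, 0.386, -0.001]
wrist_force: [-0.6, 0.2, -3.3]
opening: 0.219
grip_force: 30.0
```

```bash
python3 - <<'E'
from h import *
im,K,T=cam("wrist"); Tt=tool(); print(Tt.round(3)); M=np.linalg.inv(Tt)@T
np.savez("w5.npz",im=im,K=K,T=T)
J=Tt@[.095,0,-.037,1]; print("jaw world",J)
print("px jaw",proj(K,T,J[:3]),"px dome if axis .632,-.048:",proj(K,T,[.632,-.048,.125]), "collar c",proj(K,T,[.632,-.048,.05]))
cv2.imwrite("pics/w5.png",cv2.resize(im[0:240,160:480],(800,600),interpolation=cv2.INTER_CUBIC)[:,:,::-1])
E
```

```text
[[ 0.703  0.712 -0.001  0.565]
 [ 0.712 -0.703  0.    -0.115]
 [-0.001 -0.001 -1.     0.141]
 [ 0.     0.     0.     1.   ]]
jaw world [ 0.63227066 -0.04771654  0.17752976  1.        ]
px jaw [320.52654674  92.97195617] px dome if axis .632,-.048: [320.27529962 104.26314119] collar c [320.06365458 112.53437666]
```

View pics/w5.png

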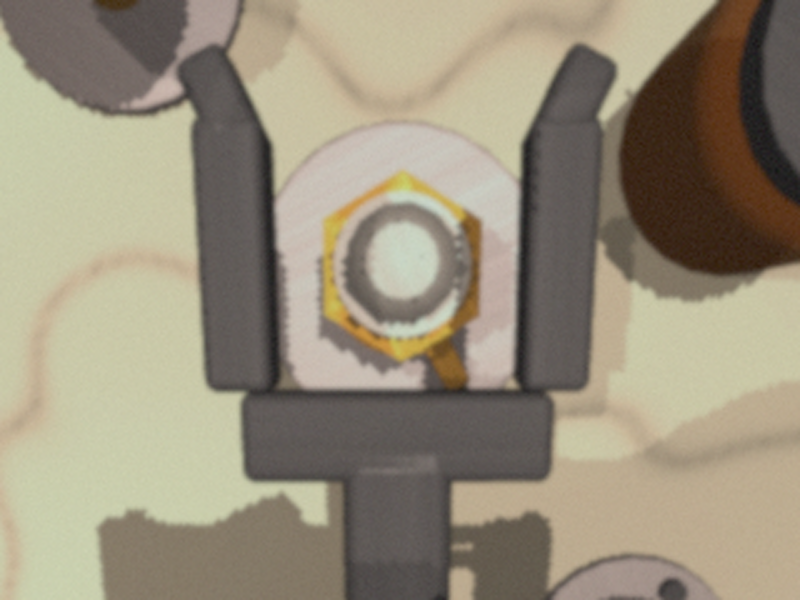

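The jaw lines up with the nut: faces at x 272 and 520, dome centre at (403,258), back wall at y 392. The jaw needs about 1.4 mm of shift to the right. Lowering now.

Call:
carry_out --pt "0 0 0 -1 1.5 15 14" --pt "0 0 0 -1 1.5 35 14" --pt "0 0 0 -1 1.5 50 14" --pt "0 0 0 -1 1.5 62 14" --pt "0 0 0 -1 1.5 74 14" --pt "0 0 0 -1 1.5 84 14" --pt "0 0 0 -1 1.5 89 14" --pt "0 0 0 -1 1.5 89 14"

```text
t: 17.0
eef_pos: [0.5661, -0.1174, 0.0515]
ee_rot: [-0.0, 0.923, 0.385, -0.001]
wrist_force: [-0.2, -0.1, -3.5]
opening: 0.219
grip_force: 30.0
```

Call:
carry_out --pt "0 0 6 0.5 -9.9 0 14" --pt "0 0 12 2.1 -19.8 0 14" --pt "0 0 18 4.6 -29.4 0 14" --pt "0 0 24 8.2 -38.6 0 14" --pt "0 0 30 12.7 -47.5 0 14" --pt "0 0 36 18.1 -55.8 0 14" --pt "0 0 40 22.2 -61.1 0 14" --pt "0 0 40 22.2 -61.1 0 14"

```text
t: 17.8
eef_pos: [0.5372, -0.0579, 0.0523]
ee_rot: [-0.0, 0.999, 0.047, -0.001]
wrist_force: [-3.8, 2.3, -3.9]
opening: 0.218
grip_force: 30.0
```

```bash
cat > look.py <<'E'
from h import *
import sys
im,K,T=cam("wrist"); Tt=tool(); o=status.get_obs(); print("psi",np.degrees(np.arctan2(Tt[1,0],Tt[0,0])).round(1),o["wrist_force"].round(1),o["ft_torque"].round(2),o["t"])
np.savez(sys.argv[1],im=im,K=K,T=T)
hsv=cv2.cvtColor(im,cv2.COLOR_RGB2HSV); m=(hsv[...,1]>120)&(hsv[...,0]>8)&(hsv[...,0]<32)&(hsv[...,2]>60)
# nib: brass pixels at radius 27..36 mm from the axis on z=.066
A=np.array([.6322,-.048]); v,u=np.nonzero(m); W=np.array([ray(K,T,a,b,.066)[:2] for a,b in zip(u,v)])-A
r=np.hypot(*W.T); k=(r>.029)&(r<.036); a=np.degrees(np.arctan2(W[k,1],W[k,0])); print("nib n",k.sum()); print(np.histogram(a,bins=np.arange(-180,181,10)))
E
python3 look.py w6.npz
```

```text
psi 5.4 [-5.   3.4 -3.5] [0.52 0.84 0.28] 17.85
nib n 398
(array([ 0,  0,  0,  0, 84, 66,  0,  0,  0,  0,  0,  0,  0,  1, 43, 32,  4,
        2, 20, 69, 51,  5,  0,  0, 11, 10,  0,  0,  0,  0,  0,  0,  0,  0,
        0,  0]), array([-180, -170, -160, -150, -140, -130, -120, -110, -100,  -90,  -80,
        -70,  -60,  -50,  -40,  -30,  -20,  -10,    0,   10,   20,   30,
         40,   50,   60,   70,   80,   90,  100,  110,  120,  130,  140,
        150,  160,  170,  180]))
```

Call:
carry_out --pt "0 0 6 0.5 -9.9 0 14" --pt "0 0 12 2.1 -19.8 0 14" --pt "0 0 17 4.2 -27.8 0 14" --pt "0 0 21 6.3 -34 0 14" --pt "0 0 24 8.2 -38.6 0 14" --pt "0 0 26 9.6 -41.6 0 14" --pt "0 0 26 9.6 -41.6 0 14"

```text
t: 18.55
eef_pos: [0.5428, -0.0154, 0.0521]
ee_rot: [-0.001, 0.984, -0.179, -0.002]
wrist_force: [-4.6, 4.2, -1.8]
opening: 0.211
grip_force: 30.0
```

```bash
python3 look.py w7.npz; python3 - <<'E'
from h import *
for n in ("w6.npz","w7.npz"):
    d=np.load(n);im,K,T=d["im"],d["K"],d["T"]
    hsv=cv2.cvtColor(im,cv2.COLOR_RGB2HSV); m=(hsv[...,1]>120)&(hsv[...,0]>8)&(hsv[...,0]<32)&(hsv[...,2]>60)
    v,u=np.nonzero(m); W=np.array([ray(K,T,a,b,.066)[:2] for a,b in zip(u,v)])-[.6322,-.048]; r=np.hypot(*W.T);a=np.degrees(np.arctan2(W[:,1],W[:,0])); k=(r>.029)&(r<.036)&(((a<-115)&(a>-175)));print(n,k.sum(),a[k].mean(),a[k].min(),a[k].max())
E
```

```text
psi -20.6 [-5.   3.  -1.2] [0.88 0.92 0.43] 18.6
nib n 390
(array([  0,  15, 114,  14,   0,   0,   0,   0,   0,   0,   0,  16,  50,
        14,   0,  11,  43,  69,  17,   0,   0,   4,  21,   2,   0,   0,
         0,   0,   0,   0,   0,   0,   0,   0,   0,   0]), array([-180, -170, -160, -150, -140, -130, -120, -110, -100,  -90,  -80,
        -70,  -60,  -50,  -40,  -30,  -20,  -10,    0,   10,   20,   30,
         40,   50,   60,   70,   80,   90,  100,  110,  120,  130,  140,
        150,  160,  170,  180]))
w6.npz 150 -130.11298978273885 -136.2649694280793 -121.61155964727433
w7.npz 143 -155.67460350347477 -161.50596555377902 -147.07829269161306
```

Call:
carry_out --pt "0 0 1 0 -1.7 0 14" --pt "0 0 2 0.1 -3.3 0 14" --pt "0 0 3 0.1 -5 0 14" --pt "0 0 3 0.1 -5 0 14"

```text
t: 19.0
eef_pos: [0.5448, -0.0109, 0.0521]
ee_rot: [-0.001, 0.979, -0.204, -0.002]
wrist_force: [-5.7, 4.6, -3.2]
opening: 0.213
grip_force: 30.0
```

```bash
python3 look.py w8.npz|head -2;  cat > nib.py <<'E'
from h import *
import sys
d=np.load(sys.argv[1]);im,K,T=d["im"],d["K"],d["T"]
hsv=cv2.cvtColor(im,cv2.COLOR_RGB2HSV); m=(hsv[...,1]>120)&(hsv[...,0]>8)&(hsv[...,0]<32)&(hsv[...,2]>60)
v,u=np.nonzero(m); W=np.array([ray(K,T,a,b,.066)[:2] for a,b in zip(u,v)])-[.6322,-.048]; r=np.hypot(*W.T);a=np.degrees(np.arctan2(W[:,1],W[:,0])); k=(r>.029)&(r<.036)&(((a<-115)&(a>-175)));print(k.sum(),a[k].mean(),a[k].min(),a[k].max())
E
python3 nib.py w8.npz
```

```text
psi -23.6 [-4.1  4.8 -1.6] [0.85 0.92 0.45] 19.05
nib n 378
141 -158.1066857668006 -164.1122432225067 -148.90748216820506
```

Call:
carry_out --pt "0 0 1 0 -1.7 0 14" --pt "0 0 2 0.1 -3.3 0 14" --pt "0 0 3 0.1 -5 0 14" --pt "0 0 3 0.1 -5 0 14"

```text
t: 19.45
eef_pos: [0.5476, -0.0071, 0.0521]
ee_rot: [0.0, 0.973, -0.23, -0.001]
wrist_force: [-5.4, 1.1, -3.9]
opening: 0.219
grip_force: 30.1
```

```bash
python3 look.py w9.npz|head -2; python3 nib.py w9.npz
```

```text
psi -26.6 [-5.   2.1 -2.9] [0.41 0.96 0.66] 19.5
nib n 322
98 -158.7695079381802 -164.35797450968334 -149.87795552740292
```

Call:
carry_out --pt "0 0 1 0 -1.7 0 14" --pt "0 0 2 0.1 -3.3 0 14" --pt "0 0 2 0.1 -3.3 0 14"

```text
t: 19.8
eef_pos: [0.5495, -0.0047, 0.052]
ee_rot: [0.0, 0.969, -0.247, -0.0]
wrist_force: [-4.9, 0.1, -2.3]
opening: 0.218
grip_force: 30.1
```

```bash
python3 look.py w10.npz|head -2; python3 nib.py w10.npz
```

```text
psi -28.6 [-5.  -0.1 -3.5] [-0.03  0.99  0.77] 19.85
nib n 269
72 -159.87142510108262 -164.5204225150414 -152.71029455405537
```

The nib's leading edge has stopped at −164.5° and the moment is rising, so the nut is at the hard stop by the tall pin. I'll back off to the middle of the jaw's slack and lift away.

Call:
carry_out --pt "0 0 -5 0.2 8 0 14" --pt "0 0 -10 1 15.5 0 14" --pt "0 0 -14 1.8 21.5 0 14" --pt "0 0 -14 1.8 21.5 0 14"

```text
t: 20.25
eef_pos: [0.5419, -0.0245, 0.0522]
ee_rot: [-0.0, 0.992, -0.129, 0.001]
wrist_force: [-1.6, 0.3, -5.2]
opening: 0.217
grip_force: 30.0
```

```bash
python3 look.py w11.npz|head -2; python3 nib.py w11.npz
```

```text
psi -14.9 [-1.5 -0.5 -5.3] [-0.08  0.57 -0.01] 20.3
nib n 279
79 -147.29501344056607 -151.72153697051058 -139.9527023292164
```

Call:
carry_out --pt "0 0 0 0 0 -15 14" --pt "0 0 0 0 0 -40 14" --pt "0 0 0 0 0 -70 14" --pt "0 0 0 0 0 -88 14" --pt "0 0 0 0 0 -88 14" --pt "0 0 0 0 0 -88 14"

```text
t: 20.9
eef_pos: [0.5497, -0.0265, 0.1422]
ee_rot: [0.001, 0.992, -0.128, 0.01]
wrist_force: [10.4, -5.2, -8.8]
opening: 0.214
grip_force: 30.0
```

```bash
python3 look.py w12.npz|head -2; python3 nib.py w12.npz; python3 - <<'E'
from h import *
d=np.load("w12.npz");im,K,T=d["im"],d["K"],d["T"]
hsv=cv2.cvtColor(im,cv2.COLOR_RGB2HSV)
A=np.array([.6322,-.048])
for a in range(-185,-120,3):
    row=[]
    for r in (.028,.031,.034,.037,.041):
        u,v=proj(K,T,[A[0]+r*np.cos(np.radians(a)),A[1]+r*np.sin(np.radians(a)),.066]).round().astype(int); row.append(tuple(int(x) for x in im[v,u]))
    print(a,row)
E
```

```text
psi -14.8 [10.2 -6.5 -8.1] [-1.21 -2.21  0.07] 20.95
nib n 7
7 -140.26457899532554 -142.90531282348007 -137.69279933157856
-185 [(67, 62, 62), (65, 60, 58), (68, 63, 61), (67, 62, 60), (66, 63, 61)]
-182 [(63, 56, 57), (65, 59, 58), (61, 58, 57), (63, 59, 57), (67, 60, 61)]
-179 [(60, 58, 55), (63, 61, 59), (63, 59, 59), (64, 59, 60), (54, 51, 50)]
-176 [(64, 59, 57), (66, 60, 61), (69, 66, 65), (53, 52, 48), (53, 50, 47)]
-173 [(64, 61, 59), (66, 61, 61), (73, 70, 68), (56, 53, 51), (59, 57, 56)]
-170 [(64, 63, 61), (67, 63, 61), (73, 67, 65), (62, 58, 56), (58, 57, 53)]
-167 [(62, 62, 59), (68, 62, 61), (69, 67, 65), (65, 65, 62), (61, 59, 56)]
-164 [(65, 63, 60), (64, 59, 55), (65, 63, 60), (72, 70, 67), (61, 58, 58)]
-161 [(65, 64, 63), (64, 61, 57), (65, 60, 59), (76, 71, 68), (64, 61, 59)]
-158 [(61, 58, 58), (62, 58, 59), (65, 62, 61), (65, 62, 60), (67, 63, 61)]
-155 [(65, 61, 60), (65, 60, 61), (62, 58, 56), (65, 60, 60), (72, 67, 65)]
-152 [(62, 57, 57), (61, 57, 57), (64, 62, 59), (68, 65, 63), (70, 68, 68)]
-149 [(63, 60, 57), (63, 60, 56), (62, 61, 59), (67, 61, 62), (66, 60, 58)]
-146 [(112, 87, 57), (61, 58, 55), (64, 63, 60), (64, 61, 60), (64, 60, 59)]
-143 [(157, 116, 59), (65, 59, 55), (66, 62, 62), (67, 61, 61), (66, 64, 60)]
-140 [(139, 101, 42), (53, 51, 49), (61, 59, 58), (65, 62, 61), (55, 54, 52)]
-137 [(101, 78, 44), (45, 42, 38), (62, 60, 55), (65, 59, 58), (56, 56, 51)]
-134 [(62, 55, 49), (54, 50, 50), (72, 68, 68), (63, 58, 59), (59, 55, 57)]
-131 [(41, 37, 36), (58, 56, 56), (72, 66, 65), (73, 70, 68), (68, 64, 64)]
-128 [(38, 34, 33), (62, 58, 57), (63, 60, 58), (69, 63, 63), (77, 71, 70)]
-125 [(46, 44, 44), (70, 68, 65), (66, 61, 61), (67, 62, 61), (71, 68, 64)]
-122 [(57, 53, 53), (67, 64, 63), (67, 64, 63), (64, 57, 58), (72, 65, 64)]
```

The force after lifting shows something is still catching. I'll measure where the spanner head is from the scene and side cameras.

```bash
cat > two.py <<'E'
from h import *
Tt=tool(); print(Tt.round(3))
for n in ("scene","side"):
    im,K,T=cam(n); cv2.imwrite(f"pics/{n}_t.png",im[:,:,::-1])
    print(n,"axis px z.05,.08,.104,.127,.17",[proj(K,T,[.6322,-.048,z]).round().astype(int).tolist() for z in (.05,.08,.104,.127,.17)],"tcp-tips",proj(K,T,(Tt@[0,0,-.03,1])[:3]).round(),"exp jaw",proj(K,T,(Tt@[.095,0,-.037,1])[:3]).round())
    hsv=cv2.cvtColor(im,cv2.COLOR_RGB2HSV).astype(int)
    c=proj(K,T,[.6322,-.048,.1]).astype(int)
    # class map: d dark-neutral, b brass, p pale, . other
    for v in range(c[1]-34,c[1]+26,2):
        s=""
        for u in range(c[0]-48,c[0]+48,2):
            h,sa,va=hsv[v,u]; s+="b" if (8<h<32 and sa>115 and 60<va) else "#" if va<50 else "d" if va<92 and sa<70 else "."
        print(v,s)
    print("u from",c[0]-48)
E
python3 two.py
```

```text
[[ 0.967 -0.255  0.018  0.55 ]
 [-0.255 -0.967 -0.005 -0.027]
 [ 0.019  0.    -1.     0.142]
 [ 0.     0.     0.     1.   ]]
scene axis px z.05,.08,.104,.127,.17 [[300, 277], [300, 270], [300, 264], [300, 258], [300, 246]] tcp-tips [317. 223.] exp jaw [298. 245.]
230 ..............................ddd#..............
232 ..............................dddd..............
234 .............................ddddd..............
236 .............................ddd#...............
238 .........................dd.ddddd...............
240 ........................dd.dddd#d...............
242 .......................ddd.ddddd................
244 ......................ddd..ddddd................
246 .....................ddddddddd#.................
248 ....................ddddddddddd.................
250 ....................ddddddddd#d.................
252 ...................dddddddddddd.................
254 ....................dd#dddddddddd...............
256 ....................dd#....ddddd#...............
258 ....................dd.......dddd...............
260 .d.................d..........ddd....
[... 1803 characters left out ...]

205 ..........#######.##.b.ddd##############..#dddd.
207 ..........##########.b.dd##########d....d......d
209 ............######.....#######d..#d......##ddd..
211 .............dddd.d########.ddd.................
213 ..................d#######..bb.d................
215 ...................#d#.....bd.##................
217 .........................b..dd##................
219 .bb................ddd.....dddd#................
221 ...bb...............dddddddddddd................
223 ..b.bb...dd.......d..ddd..dddddd................
225 .b.bb..d..........dd..ddddddddddd...............
227 bb.b###...........dddd..ddddd##dd...............
229 bbb..#d...........#ddd###dddddddd...............
u from 256
```

The spanner head is still on the nut, jammed on its corners, and has pitched in the fingers. I'll go back down to level it, bring the nut back to the stop and pull the spanner off radially.

Call:
carry_out --pt "0 0 0 0 0 15 14" --pt "0 0 0 0 0 30 14" --pt "0 0 0 0 0 50 14" --pt "0 0 0 0 0 70 14" --pt "0 0 0 0 0 88 14" --pt "0 0 0 0 0 88 14"

```text
t: 21.65
eef_pos: [0.537, -0.0234, 0.05]
ee_rot: [0.0, 0.992, -0.129, -0.004]
wrist_force: [-8.7, -0.1, -3.3]
opening: 0.218
grip_force: 29.9
```

```bash
python3 look.py w13.npz|head -2; python3 nib.py w13.npz;python3 two.py; python3 - <<'E'
from h import *
d=np.load("w13.npz");im=d["im"]
m=((im.max(2)<85)&(im.max(2).astype(int)-im.min(2)<25)).astype(np.uint8)
for v in range(10,260,16):
    r=np.flatnonzero(np.diff(np.r_[0,m[v,150:490],0].astype(int)))+150; r=r.reshape(-1,2); print(v,[tuple(map(int,x)) for x in r if x[1]-x[0]>4])
E
```

```text
psi -14.8 [-8.2  0.4 -5.3] [0.28 1.79 0.1 ] 21.7
nib n 466
105 -148.00497888895123 -153.26214063199404 -139.08428283826697
[[ 0.967 -0.255 -0.009  0.537]
 [-0.255 -0.967  0.001 -0.023]
 [-0.009  0.001 -1.     0.05 ]
 [ 0.     0.     0.     1.   ]]
scene axis px z.05,.08,.104,.127,.17 [[300, 277], [300, 270], [300, 264], [300, 258], [300, 246]] tcp-tips [319. 244.] exp jaw [301. 267.]
230 .............................d#######.b##d.d##d#
232 .............................d#######bddd..d####
234 ..............................####d#####ddd.d###
236 .............................d####d####d..d#####
238 .........................d...d#########.....d##d
240 .........................ddd.d#########......##.
242 ........................dddd..########d......#d.
244 .......................dddd...########..........
246 ......................dddddd..dd#####...........
248 .....................dddddddd.dddd##d...........
250 ....................ddddddddddddd#dddd..........
252 ...................ddddd..ddddddddddd...........
254 ....................dddddddddddd#ddd............
256 ....................
[... 2410 characters left out ...]
..bb...dd..........ddd###############d........
225 .b..b#.d..........dd..ddd##############d........
227 b..b#dd...........dddd...##############d........
229 bbb..dd...........#ddddd######dd#######.........
u from 256
10 []
26 [(255, 260)]
42 [(261, 267), (370, 378), (387, 396)]
58 [(369, 378), (383, 401)]
74 [(387, 396)]
90 [(385, 391), (392, 403)]
106 [(264, 272), (366, 375), (384, 398)]
122 [(264, 273), (367, 375), (380, 385), (386, 397)]
138 [(150, 156), (265, 272), (367, 395)]
154 [(150, 168), (261, 297), (298, 313), (314, 381)]
170 [(261, 302), (336, 380)]
186 [(298, 322), (327, 340)]
202 [(298, 340)]
218 [(299, 312), (321, 339)]
234 [(298, 340)]
250 [(299, 306), (307, 323), (326, 340)]
```

Call:
carry_out --pt "0 0 0 -4 0 0 14" --pt "0 0 4 -4 -6.8 0 14" --pt "0 0 8 -3 -13.5 0 14" --pt "0 0 11 -2 -18.5 0 14" --pt "0 0 11 -2 -18.5 0 14"

```text
t: 22.3
eef_pos: [0.5442, -0.0054, 0.0521]
ee_rot: [0.0, 0.975, -0.223, 0.0]
wrist_force: [-2.4, -1.6, -4.6]
opening: 0.221
grip_force: 30.0
```

```bash
python3 look.py w14.npz|head -2; python3 nib.py w14.npz
```

```text
psi -25.7 [-2.8 -1.8 -6.6] [-0.07  0.7  -0.33] 22.35
nib n 479
101 -158.91088023190002 -164.0875290618011 -150.48201826927973
```

Call:
carry_out --pt "0 0 1 0 -1.7 0 14" --pt "0 0 2 0 -3.4 0 14" --pt "0 0 2 0 -3.4 0 14"

```text
t: 22.65
eef_pos: [0.5455, -0.0035, 0.0522]
ee_rot: [0.001, 0.971, -0.239, 0.0]
wrist_force: [-2.4, -3.5, -6.1]
opening: 0.218
grip_force: 30.0
```

```bash
python3 look.py w15.npz|head -2; python3 nib.py w15.npz
```

```text
psi -27.6 [-3.  -4.3 -5.7] [-0.55  0.79  0.36] 22.7
nib n 456
84 -159.60279067143634 -164.29262464461593 -151.25202376293373
```

Call:
carry_out --pt "0 0 -1.5 0 2.5 0 14" --pt "0 0 -1.5 -4 2.5 0 14" --pt "0 0 -1.5 -8 2.5 0 14" --pt "0 0 -1.5 -12 2.5 0 14" --pt "0 0 -1.5 -12 2.5 0 14"

```text
t: 23.2
eef_pos: [0.545, -0.0036, 0.0555]
ee_rot: [0.001, 0.974, -0.226, 0.013]
wrist_force: [14.2, -15.4, -7.7]
opening: 0.218
grip_force: 30.0
```

```bash
python3 look.py w16.npz|head -2; python3 nib.py w16.npz
```

```text
psi -26.2 [ 13.8 -14.5  -8.3] [-2.67 -2.32 -0.56] 23.25
nib n 423
72 -159.2611606739529 -164.38748854760635 -151.01634776327123
```

The spanner is still jammed. I'll pull harder while easing it counter-clockwise.

Call:
carry_out --pt "0 0 0 -5 0 0 14" --pt "0 0 -1.5 -10 2.5 0 14" --pt "0 0 -3 -14 5 0 14" --pt "0 0 -3 -14 5 0 14"

```text
t: 23.65
eef_pos: [0.5334, -0.0027, 0.057]
ee_rot: [0.001, 0.979, -0.201, 0.016]
wrist_force: [17.2, -16.7, -3.2]
opening: 0.216
grip_force: 30.0
```

```bash
python3 look.py w17.npz|head -2; python3 nib.py w17.npz; python3 two.py | head -40
```

```text
psi -23.2 [ 15.6 -16.8  -3. ] [-3.17 -2.95 -0.67] 23.7
nib n 400
119 -158.69975992081814 -164.49963826328414 -148.45469488759653
[[ 0.919 -0.394  0.031  0.533]
 [-0.394 -0.919 -0.008 -0.003]
 [ 0.032 -0.005 -0.999  0.057]
 [ 0.     0.     0.     1.   ]]
scene axis px z.05,.08,.104,.127,.17 [[300, 277], [300, 270], [300, 264], [300, 258], [300, 246]] tcp-tips [328. 243.] exp jaw [305. 262.]
230 ..................................#######.ddd###
232 ..................................#########ddddd
234 ..................................###########d#d
236 ...............................d..##########...#
238 ..............................dd..##########...d
240 .............................dd...#########d...d
242 ............................ddd...d#######d....d
244 ...........................dddddddddd####d......
246 ..........................ddddddddddd###d.......
248 ........................ddddd..dddddd#dd........
250 ........................ddddd..ddddd#d..........
252 ........................ddddddddddd#d....dd.....
254 .......................ddddddddddd#d....dddd....
256 ..............
[... 490 characters left out ...]
ddd#ddd............d.
276 .....................bbbbbbdd#ddd.............#d
278 .....................bbbbbbd#ddd..............#d
280 ......................bbbbb#ddd...d..........d#d
282 ......dddd............dbbb.ddd................dd
284 ...dddddddddd...............dd..................
286 ..dddddddddddd.............d.....d..............
288 ..dddddddddddd...d..............d...............
u from 252
side axis px z.05,.08,.104,.127,.17 [[304, 217], [304, 210], [304, 205], [304, 199], [304, 189]] tcp-tips [323. 233.] exp jaw [306. 210.]
171 ...ddd....ddddddddd.......################d...d.
173 ..#dd....dddddddddd.........##############d.....
175 .dd......ddddddddddd........d#############d.....
```

```bash
cat > rows.py <<'E'
from h import *
import sys
for n in sys.argv[1:]:
    im=np.load(n)["im"]; m=((im.max(2)<85)&(im.max(2).astype(int)-im.min(2)<25))
    print(n); 
    for v in list(range(0,90,15))+list(range(90,200,5)):
        r=np.flatnonzero(np.diff(np.r_[0,m[v,200:440],0].astype(int)))+200; r=r.reshape(-1,2); print(v,[tuple(map(int,x)) for x in r if x[1]-x[0]>3],end="; ")
    print()
E
python3 rows.py w4.npz w15.npz w17.npz
```

```text
w4.npz
0 []; 15 []; 30 [(232, 237), (383, 387)]; 45 [(256, 262)]; 60 [(262, 268), (369, 375)]; 75 [(263, 269), (369, 375)]; 90 [(264, 269), (368, 374)]; 95 [(264, 270), (368, 374)]; 100 [(264, 270), (368, 374)]; 105 [(264, 270), (368, 374)]; 110 [(264, 270), (368, 374)]; 115 [(265, 270), (368, 373)]; 120 [(264, 270), (367, 373)]; 125 [(265, 271), (367, 373)]; 130 [(265, 271), (367, 373)]; 135 [(265, 271), (367, 373)]; 140 [(266, 271), (367, 372)]; 145 [(266, 272), (367, 372)]; 150 [(266, 272), (366, 372)]; 155 [(246, 271), (310, 324), (368, 379)]; 160 [(257, 263), (314, 318)]; 165 [(257, 269)]; 170 [(257, 282)]; 175 [(257, 306)]; 180 [(257, 312)]; 185 [(258, 328), (331, 335)]; 190 [(259, 377)]; 195 [(298, 342)]; 
w15.npz
0 []; 15 [(382, 404)]; 30 [(256, 260), (375, 380), (384, 397)]; 45 [(261, 268), (368, 376), (385, 391), (393, 398)]; 60 [(261, 266), (368, 375), (383, 394)]; 75 [(242, 249), (251, 256), (386, 402)]; 90 [(246, 251), (262, 266), (392, 396)]; 95 [(261, 268), (386, 390)]; 100 [(262, 270), (369, 373), (385, 396)]; 105 [(262, 271), (365, 373), (380, 388)]; 110 [(241, 245),
[... 1457 characters left out ...]
88, 397)]; 135 [(255, 280), (281, 288), (367, 396)]; 140 [(263, 270), (271, 280), (283, 384)]; 145 [(263, 269), (292, 297), (299, 308), (319, 328), (335, 342), (343, 379)]; 150 [(263, 267), (269, 274), (317, 332), (333, 362), (363, 383)]; 155 [(263, 276), (277, 282), (283, 291), (297, 312), (315, 321), (322, 339), (343, 383)]; 160 [(263, 267), (270, 277), (286, 291), (292, 300), (315, 382)]; 165 [(263, 307), (310, 316), (317, 323), (324, 343), (344, 366), (367, 382)]; 170 [(266, 307), (313, 318), (332, 381)]; 175 [(300, 308), (331, 336), (337, 344)]; 180 [(301, 307), (331, 343)]; 185 [(302, 306), (332, 342)]; 190 [(302, 306), (311, 317), (327, 336), (337, 342)]; 195 [(302, 306), (330, 342)];
```

It's sliding out (about 9 mm) and the nib hasn't moved. I'll keep pulling.

Call:
carry_out --pt "0 0 0 -5 0 0 14" --pt "0 0 0 -10 0 0 14" --pt "0 0 0 -15 0 0 14" --pt "0 0 0 -15 0 0 14"

```text
t: 24.2
eef_pos: [0.5056, 0.0089, 0.0528]
ee_rot: [-0.001, 0.98, -0.201, 0.001]
wrist_force: [-0.9, -0.4, -2.6]
opening: 0.218
grip_force: 30.0
```

```bash
python3 look.py w18.npz|head -2; python3 nib.py w18.npz; python3 rows.py w18.npz
```

```text
psi -23.2 [ 0.  -0.6 -2.3] [-0.02  0.09 -0.06] 24.25
nib n 57
57 -161.78798771228577 -165.41565217620374 -155.07096828515094
w18.npz
0 [(299, 306), (346, 353), (397, 411)]; 15 [(238, 245), (382, 387), (391, 403)]; 30 [(261, 265), (375, 396)]; 45 [(265, 272), (369, 376), (377, 397)]; 60 [(266, 275), (365, 397)]; 75 [(254, 261), (262, 275), (366, 375), (379, 396)]; 90 [(252, 261), (264, 274), (365, 374), (379, 383), (384, 395)]; 95 [(253, 262), (266, 274), (365, 374), (386, 395)]; 100 [(255, 259), (266, 273), (365, 374), (379, 387), (388, 395)]; 105 [(253, 261), (266, 273), (308, 319), (365, 374), (381, 395)]; 110 [(255, 260), (266, 273), (365, 373), (377, 381), (382, 394)]; 115 [(266, 274), (365, 373), (383, 394)]; 120 [(267, 274), (365, 373), (377, 394)]; 125 [(267, 274), (365, 373), (378, 388), (389, 394)]; 130 [(267, 274), (365, 372), (382, 393)]; 135 [(249, 274), (365, 392)]; 140 [(260, 379)]; 145 [(268, 272), (273, 277), (289, 296), (301, 305), (306, 313), (314, 380)]; 150 [(260, 265), (270, 277), (289, 300), (301, 372), (373, 380)]; 155 [(260, 266), (271, 292), (293, 297), (298, 352), (353, 380)]; 160 [(260, 285), (286, 295), (297, 303), (309, 318), (319, 327), (329, 336), (337, 367), (368, 379)]; 165 [(260, 303), (336, 341), (342, 379)]; 170 [(261, 304), (307, 317), (327, 334), (335, 378)]; 175 [(298, 305), (309, 314), (326, 341)]; 180 [(299, 304), (308, 317), (328, 340)]; 185 [(299, 310), (327, 340)]; 190 [(299, 310), (311, 315), (326, 332), (333, 340)]; 195 [(299, 304), (325, 340)];
```

It's free and the wrist force is near zero. I'll back off further, lift, check the nib and measure the drawer.

Call:
carry_out --pt "0 0 0 -15 0 0 14" --pt "0 0 0 -30 0 0 14" --pt "0 0 0 -35 0 -30 14" --pt "0 0 0 -35 0 -70 14" --pt "0 0 0 -35 0 -110 14" --pt "0 0 0 -35 0 -110 14" --pt "0 0 0 -35 0 -110 14"

```text
t: 24.95
eef_pos: [0.4715, 0.0228, 0.162]
ee_rot: [-0.0, 0.98, -0.201, -0.0]
wrist_force: [-0.3, 0.9, -3.6]
opening: 0.217
grip_force: 30.0
```

```bash
python3 look.py w19.npz|head -2; python3 nib.py w19.npz; python3 rows.py w19.npz; python3 - <<'E'
from h import *
d=np.load("w19.npz");im,K,T=d["im"],d["K"],d["T"]; A=np.array([.6322,-.048])
print("dome px",proj(K,T,[.6322,-.048,.125]))
for a in range(-190,-130,4):
    row=[]
    for r,z in ((.030,.066),(.034,.066),(.041,.072),(.041,.060)):
        u,v=proj(K,T,[A[0]+r*np.cos(np.radians(a)),A[1]+r*np.sin(np.radians(a)),z]).round().astype(int); row.append(im[v,u].tolist() if 0<=v<480 and 0<=u<640 else None)
    print(a,row)
# drawer: wood floor mask & white cabinet from initial fixed views
for n in ("scene","side"):
    im=cv2.imread(f"pics/{n}0.png"); _,K,T=cam(n); f=lambda u,v,z:ray(K,T,u,v,z)[:2].round(3).tolist()
    hsv=cv2.cvtColor(im,cv2.COLOR_BGR2HSV); m=((hsv[...,0]>12)&(hsv[...,0]<30)&(hsv[...,1]>80)&(hsv[...,2]>100)).astype(np.uint8)
    m=cv2.morphologyEx(m,cv2.MORPH_OPEN,np.ones((3,3))); k,l,st,ce=cv2.connectedComponentsWithStats(m)
    i=[j for j in range(1,k) if st[j,4]>600]; print(n,[(st[j].tolist(),ce[j].round().tolist()) for j in i])
    for j in i:
        if 400<ce[j][0]<540 and n=="scene" or n=="side" and 200<ce[j][0]<290 and ce[j][1]>280:
            c=max(cv2.findContours((l==j).astype(np.uint8),0,2)[0],key=cv2.contourArea); p=cv2.approxPolyDP(c,4,True)[:,0]; print(j,[(q.tolist(),f(*q,.02),f(*q,.085)) for q in p])
E
```

```text
psi -23.2 [ 0.3 -0.2 -3.6] [ 0.12  0.14 -0.01] 25.0
nib n 107
107 -157.46553235649705 -164.8418939883732 -150.40542382530728
w19.npz
0 [(312, 333), (372, 377)]; 15 [(238, 247), (253, 258), (382, 402)]; 30 [(254, 265), (374, 395)]; 45 [(243, 247), (264, 271), (355, 364), (366, 397)]; 60 [(265, 272), (367, 396)]; 75 [(200, 217), (252, 272), (367, 375), (376, 395)]; 90 [(200, 209), (250, 273), (367, 395)]; 95 [(251, 273), (366, 395)]; 100 [(252, 263), (264, 273), (366, 394)]; 105 [(251, 263), (264, 273), (366, 373), (376, 394)]; 110 [(254, 262), (265, 273), (365, 374), (375, 394)]; 115 [(257, 273), (365, 373), (382, 394)]; 120 [(257, 264), (265, 274), (365, 374), (377, 393)]; 125 [(255, 263), (266, 274), (365, 374), (378, 393)]; 130 [(257, 263), (266, 274), (365, 373), (376, 393)]; 135 [(249, 274), (365, 391)]; 140 [(260, 379)]; 145 [(260, 379)]; 150 [(260, 284), (285, 379)]; 155 [(260, 379)]; 160 [(260, 379)]; 165 [(260, 379)]; 170 [(262, 323), (324, 377)]; 175 [(299, 318), (319, 341)]; 180 [(299, 326), (327, 340)]; 185 [(299, 325), (326, 340)]; 190 [(299, 340)]; 195 [(299, 339)]; 
dom
[... 1222 characters left out ...]
 [230.0, 411.0]), ([263, 402, 43, 44, 727], [284.0, 424.0]), ([333, 418, 42, 47, 768], [353.0, 442.0])]
3 [([526, 274], [0.445, 0.511], [0.503, 0.494]), ([509, 247], [0.361, 0.464], [0.423, 0.45]), ([424, 266], [0.488, 0.249], [0.543, 0.247]), ([415, 256], [0.46, 0.221], [0.517, 0.221]), ([517, 230], [0.29, 0.483], [0.357, 0.468]), ([411, 252], [0.448, 0.209], [0.506, 0.209]), ([433, 296], [0.579, 0.284], [0.63, 0.28])]
side [([428, 0, 123, 34, 2335], [494.0, 11.0]), ([213, 300, 71, 99, 5283], [249.0, 350.0])]
7 [([232, 300], [0.629, 0.292], [0.596, 0.318]), ([213, 394], [0.491, 0.516], [0.465, 0.53]), ([269, 398], [0.375, 0.446], [0.356, 0.463]), ([283, 303], [0.51, 0.218], [0.483, 0.248])]
```

The nib is centred at −157.5° and the tall pin sits at about −159°, so the nut is tight at the tall pin. Next I'll triangulate the drawer's panel and the cabinet.

```bash
python3 - <<'E'
from h import *
_,K1,T1=cam("scene");_,K2,T2=cam("side")
def tri(a,b):
    P1=K1@np.linalg.inv(T1)[:3];P2=K2@np.linalg.inv(T2)[:3]
    X=cv2.triangulatePoints(P1,P2,np.float64(a),np.float64(b))[:,0];X=X[:3]/X[3]
    return X.round(3),np.abs(proj(K1,T1,X)-a).max().round(1)
s=cv2.imread("pics/scene0.png");d=cv2.imread("pics/side0.png")
for nm,im,(x0,y0,x1,y1) in (("scene",s,(395,222,570,345)),("side",d,(195,265,305,412))):
    g=cv2.cvtColor(im,cv2.COLOR_BGR2GRAY);ls=cv2.HoughLinesP(cv2.Canny(g,40,110)[y0:y1,x0:x1],1,np.pi/180,25,minLineLength=35,maxLineGap=5)
    print(nm,[(int(a+x0),int(b+y0),int(c+x0),int(e+y0)) for a,b,c,e in ls[:,0]])
print("panel outer near",tri((404,250),(293,286)),"panel far",tri((520,229),(278,406)))
print("cab near",tri((428,305),(226,276)),"cab far",tri((562,275),(200,402)))
E
```

```text
scene [(410, 254, 519, 231), (404, 252, 520, 227), (432, 297, 454, 343), (437, 296, 556, 268), (417, 267, 510, 247), (512, 228, 541, 270), (413, 252, 520, 229), (436, 236, 476, 230), (540, 262, 540, 222), (407, 272, 427, 315), (415, 261, 433, 297), (433, 245, 518, 227), (436, 297, 494, 283)]
side [(198, 395, 225, 278), (275, 403, 290, 297), (270, 403, 284, 302), (279, 411, 290, 318), (284, 407, 296, 302), (211, 394, 232, 299), (206, 394, 227, 298), (198, 393, 264, 398), (229, 286, 267, 288), (233, 299, 281, 302)]
panel outer near (array([0.497, 0.189, 0.078]), np.float64(0.4)) panel far (array([0.335, 0.472, 0.073]), np.float64(2.3))
cab near (array([0.659, 0.272, 0.085]), np.float64(0.3)) cab far (array([0.48 , 0.572, 0.087]), np.float64(3.4))
```

Call:
carry_out --pt "0 0 -8 -7 -18 0 14" --pt "0 0 -16 -14 -36 0 14" --pt "0 0 -24 -21 -54 0 14" --pt "0 0 -32 -28 -72 0 14" --pt "0 0 -40 -35 -90 0 14" --pt "0 0 -48 -42 -108 0 14" --pt "0 0 -56 -49 -126 0 14" --pt "0 0 -64 -56 -144 0 14" --pt "0 0 -72 -63 -162 0 14" --pt "0 0 -80 -70 -180 0 14" --pt "0 0 -88 -77 -198 0 14" --pt "0 0 -96 -84 -216 0 14" --pt "0 0 -104 -91 -234 0 14" --pt "0 0 -112 -98 -252 0 14" --pt "0 0 -120 -105 -270 0 14" --pt "0 0 -128 -110 -290 0 14" --pt "0 0 -136 -112 -302 0 14" --pt "0 0 -143 -112 -302 0 14" --pt "0 0 -143 -112 -302 0 14" --pt "0 0 -143 -112 -302 0 14"

```text
t: 27.2
eef_pos: [0.4885, 0.3435, 0.1611]
ee_rot: [-0.0, 0.503, 0.865, -0.001]
wrist_force: [0.5, -0.5, -4.5]
opening: 0.212
grip_force: 30.0
```

```bash
python3 - <<'E'
from h import *
im,K,T=cam("wrist");Tt=tool();print(Tt.round(3)); cv2.imwrite("pics/w20.png",im[:,:,::-1]); np.savez("w20.npz",im=im,K=K,T=T)
# drawer lines in the wrist view: Hough, projected on panel top / cabinet top / floor
ls=cv2.HoughLinesP(cv2.Canny(cv2.cvtColor(im,cv2.COLOR_RGB2GRAY)[:280],40,110),1,np.pi/180,40,minLineLength=60,maxLineGap=6)[:,0]
o=np.array([.489,.3715]);X=np.array([.867,.499]);Y=np.array([-.499,.867])
for l in ls:
    if abs(l[2]-l[0])>abs(l[3]-l[1]): continue
    r=[]
    for z in (.078,.105,.01):
        for p in (l[:2],l[2:]):
            w=ray(K,T,*p,z)[:2]-o; r.append((round(1000*float(w@X)),round(1000*float(w@Y))))
    m=(l[:2]+l[2:])//2; print(l.tolist(),r,im[m[1],m[0]-5].tolist(),im[m[1],m[0]+5].tolist())
E
```

```text
[[-0.495  0.869 -0.001  0.489]
 [ 0.869  0.495 -0.001  0.343]
 [-0.    -0.001 -1.     0.161]
 [ 0.     0.     0.     1.   ]]
[451, 279, 475, 0] [(100, -66), (96, 146), (89, -54), (86, 137), (126, -94), (122, 167)] [95, 85, 75] [203, 214, 216]
[411, 279, 424, 39] [(65, -65), (62, 121), (58, -54), (55, 115), (84, -93), (80, 137)] [201, 178, 115] [137, 109, 75]
[233, 34, 239, 119] [(-76, 125), (-75, 67), (-70, 118), (-70, 65), (-90, 142), (-90, 70)] [202, 213, 216] [193, 170, 115]
[241, 36, 244, 126] [(-70, 124), (-72, 61), (-65, 117), (-66, 61), (-83, 140), (-85, 63)] [132, 125, 109] [95, 91, 89]
[209, 0, 222, 147] [(-91, 146), (-90, 46), (-84, 138), (-83, 47), (-110, 168), (-108, 44)] [205, 202, 170] [203, 213, 212]
[252, 138, 261, 279] [(-66, 53), (-65, -65), (-61, 53), (-60, -54), (-78, 52), (-77, -93)] [134, 106, 71] [78, 62, 40]
[234, 8, 241, 115] [(-74, 141), (-74, 70), (-68, 133), (-68, 68), (-88, 162), (-88, 73)] [202, 213, 212] [134, 120, 84]
[298, 261, 298, 175] [(-32, -49), (-31, 24), (-31, -39), (-29, 27), (-37, -73), (-35, 17)] [131, 104, 68] [57, 56, 56]
[248, 190, 254, 279] [(-71, 12), (-71, -65), (-66, 16), (-65, -54), (-85, 2), (-84, -93)] [143, 133, 117] [136, 106, 73]
[339, 277, 340, 217] [(3, -63), (3, -10), (1, -52), (1, -4), (7, -91), (7, -25)] [57, 55, 52] [201, 170, 111]
[177, 130, 187, 213] [(-124, 59), (-123, -7), (-113, 58), (-113, -1), (-150, 60), (-148, -21)] [204, 201, 170] [110, 102, 97]
[192, 131, 207, 274] [(-112, 58), (-111, -60), (-103, 58), (-102, -50), (-135, 59), (-134, -87)] [102, 93, 89] [128, 117, 101]
[395, 106, 398, 26] [(44, 76), (43, 130), (38, 73), (38, 122), (57, 81), (56, 147)] [97, 90, 88] [200, 175, 113]
[370, 138, 370, 55] [(26, 52), (23, 111), (22, 52), (20, 105), (35, 52), (32, 124)] [144, 132, 88] [104, 99, 95]
[213, 181, 218, 243] [(-99, 19), (-99, -32), (-91, 23), (-91, -24), (-119, 11), (-119, -53)] [130, 119, 101] [100, 92, 79]
```

The position is fine: the head clears the panel's inner edge by about 20 mm and the body clears the cabinet edge by about 13 mm. I'll go down into the drawer carefully.

Call:
carry_out --pt "0 0 0 0 0 30 14" --pt "0 0 0 0 0 65 14" --pt "0 0 0 0 0 100 14" --pt "0 0 0 0 0 125 14" --pt "0 0 0 0 0 140 14" --pt "0 0 0 0 0 149 14" --pt "0 0 0 0 0 149 14"

```text
t: 27.95
eef_pos: [0.4882, 0.3432, 0.012]
ee_rot: [-0.0, 0.502, 0.865, -0.001]
wrist_force: [0.1, -0.1, -2.8]
opening: 0.221
grip_force: 30.0
```

Call:
carry_out --pt "0 0 0 0 0 2 14" --pt "0 0 0 0 0 4 14" --pt "0 0 0 0 0 5 14" --pt "0 0 0 0 0 5 14"

```text
t: 28.35
eef_pos: [0.489, 0.344, 0.0085]
ee_rot: [0.0, 0.501, 0.865, 0.0]
wrist_force: [-0.2, 0.5, -3.7]
opening: 0.217
grip_force: 30.0
```

Call:
carry_out --pt "0 0 0 0 0 1.5 14" --pt "0 0 0 0 0 3 14" --pt "0 0 0 0 0 3 14"

```text
t: 28.65
eef_pos: [0.4887, 0.3438, 0.0049]
ee_rot: [-0.0, 0.501, 0.865, -0.0]
wrist_force: [-0.2, -0.2, -3.2]
opening: 0.219
grip_force: 30.0
```

Call:
carry_out --pt "0 0 0 0 0 1.5 14" --pt "0 0 0 0 0 3 14" --pt "0 0 0 0 0 3 14"

```text
t: 28.95
eef_pos: [0.4892, 0.3439, 0.0024]
ee_rot: [0.0, 0.501, 0.865, 0.0]
wrist_force: [0.3, -1.4, -0.1]
opening: 0.221
grip_force: 30.0
```

Call:
carry_out --pt "0 0 0 0 0 1 14" --pt "0 0 0 0 0 2 14" --pt "0 0 0 0 0 2 14"

```text
t: 29.25
eef_pos: [0.4892, 0.3439, 0.0002]
ee_rot: [0.0, 0.501, 0.865, 0.0]
wrist_force: [0.9, -2.3, 0.5]
opening: 0.217
grip_force: 30.0
```

Call:
carry_out --pt "0 0 0 0 0 1.5 14" --pt "0 0 0 0 0 3 14" --pt "0 0 0 0 0 4 14" --pt "0 0 0 0 0 4 14"

```text
t: 29.65
eef_pos: [0.4889, 0.3439, -0.0041]
ee_rot: [-0.0, 0.501, 0.865, 0.0]
wrist_force: [1.5, -1.2, -0.2]
opening: 0.214
grip_force: 30.0
```

Call:
carry_out --pt "0 0 0 0 0 1.5 14" --pt "0 0 0 0 0 3 14" --pt "0 0 0 0 0 4 14" --pt "0 0 0 0 0 4 14"

```text
t: 30.05
eef_pos: [0.49, 0.3445, -0.0062]
ee_rot: [0.001, 0.501, 0.865, 0.001]
wrist_force: [1.0, -2.5, 9.2]
opening: 0.213
grip_force: 30.0
```

A firmer contact shows now. I'll back off 1 mm and release with a small opening.

Call:
carry_out --pt "0 0 0 0 0 -1.5 14" --pt "0 0 0 0 0 -1.5 24" --pt "0 0 0 0 0 -1.5 32" --pt "0 0 0 0 0 -1.5 34" --pt "0 0 0 0 0 -1.5 34" --pt "0 0 0 0 0 -10 34" --pt "0 0 0 0 0 -30 34" --pt "0 0 0 0 0 -60 34" --pt "0 0 0 0 0 -100 34" --pt "0 0 0 -30 0 -150 34" --pt "0 0 0 -30 0 -190 34" --pt "0 0 0 -30 0 -190 34" --pt "0 0 0 -30 0 -190 34"

```text
t: 31.35
eef_pos: [0.5042, 0.318, 0.1838]
ee_rot: [0.001, 0.502, 0.865, 0.001]
wrist_force: [-0.5, 0.5, -0.8]
opening: 0.372
grip_force: 0.0
```

```bash
cat > sp.py <<'E'
from h import *
o=np.array([.489,.3715]);X=np.array([.867,.499]);Y=np.array([-.499,.867])
im,K,T=cam("wrist"); np.savez("w21.npz",im=im,K=K,T=T); st=status.get_obs(); print(st["wrist_force"].round(1),st["opening"],st["eef_pos"])
m=((im.max(2)<95)&(im.max(2).astype(int)-im.min(2)<22)).astype(np.uint8); m[300:]=0
k,l,s,c=cv2.connectedComponentsWithStats(m)
for j in range(1,k):
    if s[j,4]<150: continue
    v,u=np.nonzero(l==j); W=np.array([ray(K,T,a,b,.025)[:2]-o for a,b in zip(u,v)])*1000
    print(s[j].tolist(),"drawer x",(W@X).min().round(),(W@X).max().round(),"y",(W@Y).min().round(),(W@Y).max().round())
hsv=cv2.cvtColor(im,cv2.COLOR_RGB2HSV).astype(int)
for v in range(0,320,10):
    print("%3d "%v+"".join("#" if hsv[v,u,2]<50 else "d" if hsv[v,u,2]<95 and hsv[v,u,1]<70 else "w" if hsv[v,u,1]>85 else "." for u in range(150,500,5)))
E
python3 sp.py
```

```text
[ 0.1 -0.1 -0.3] 0.37733427106253015 [0.5032304  0.31763201 0.18201868]
[352, 0, 135, 300, 2910] drawer x 24.0 173.0 y -151.0 141.0
[280, 39, 77, 220, 3967] drawer x -48.0 22.0 y -102.0 109.0
[199, 161, 36, 63, 407] drawer x -133.0 -101.0 y -63.0 0.0
[76, 174, 41, 56, 800] drawer x -264.0 -217.0 y -69.0 -12.0
[156, 178, 31, 55, 231] drawer x -177.0 -150.0 y -73.0 -16.0
[151, 260, 135, 40, 1957] drawer x -199.0 -50.0 y -150.0 -104.0
[0, 287, 57, 13, 575] drawer x -366.0 -304.0 y -149.0 -135.0
[582, 287, 57, 13, 561] drawer x 279.0 343.0 y -151.0 -136.0
  0 ..................wwwwwwwwwwwwwwwwwwwwwwwwwwwwwwwwwwwwwwwwwwwwd.......
 10 ..................wwwwwwwwwwwwwwwwwwwwwwwwwwwwwwwwwwwwwwwwwwww........
 20 ...................wwwwwwwwwwwwwwwwwwwwwwwwwwwwwwwwwwwwwwwwwwd........
 30 ...................wwwwwwwwwwwwwwwwwwwwwwwwwwwwwwwwwwwwwwwwwwd........
 40 ...................wwwwwww.dwwwwwwwwwwwwd.wwwwwwwwwwwwwwwwwwwd........
 50 ...................wwwwwwwwddwwwwwwwwwwdd.wwwwwwwwwwwwwwwwwwwd........
 60 ...................wwwwwwwwd.wwwwwwwwwwdd.wwwwwwwwwwwwwwwwwwwd........
 70 .............
[... 1157 characters left out ...]
wwwwwwwwwwwwwd...........
230 ......................wwwwwwwwwwddddwwwwwwwwwwwwwwwwwwwwwwd...........
240 .....................dwwwwwwwwwwddddwwwwwwwwwwwwwwwwwwwwwwd...........
250 ......................wwwwwwwwwwddddwwwwwwwwwwwwwwwwwwwwwwd...........
260 ......................wwwwwwwwwwwwwwwwwwwwwwwwwwwwwwwwwwwwd...........
270 ......................w####wwwwwwwwwwwwww####wwwwwwwwwwwww............
280 ......................#####wwwwwwwwwwwwww######wwwwwwwwww.............
290 ..ddddddddddddddddd.d######wwwwwwwwwwwwww#######ww########dddddddd....
300 d###########################wwwwwwwwwwwww###########################..
310 #################ww#########wwwwwwwwwwwww########ww###################
```

The spanner lies flat in the drawer (x −48 to +22 mm, y −102 to +109 mm), clear of the panel and cabinet. The gripper is free of everything, so I'm handing in.

```bash
python3 -c "
from bench import order
print(order.hand_in())"
```

```text
the job is handed in; nothing more can be done
None
```

The job is handed in: I turned the nut with the fingers to the short pin and tightened it with the bigger spanner to the tall pin. The spanner jammed on the nut at the stop and backed it off about 12°, so I re-tightened it and pulled the spanner off sideways; it now lies flat in the drawer, released, at about 31 s. My last nib check showed it at the tall pin, but I did not re-check the other hex nut or the loose items before handing in.

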